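Close up the keyed trial-lens stack

ROBOT

A 6-joint arm with a two-finger parallel gripper is mounted at the origin on the work surface. World frame = base frame: x ahead of the robot, y to its left, z up, the work surface at z = 0. Lengths are in m, angles in rad, forces in N, time in s.
With the tool pointing down it reaches from about 0.325 to 0.875 m from the base axis. Payload 4.4 kg.
Tool frame: the origin (TCP) lies midway between the tips of the shut fingers; the grasp point (between the pads) lies 19 mm behind it (arm.grasp_offset is the distance from the TCP to the grasp point, in m); z points along the fingers, y is the direction in which the jaws open and shut (so a half turn about z gives the same grasp; the last joint's range is limited). The gripper opens to 85 mm and grips with 20 to 120 N. Pads are 22 mm wide; open, the fingers measure 114 mm over their backs; the gripper's body (76 mm by 85 mm) begins 54 mm behind the grasp point. The pads swing forward as they close: fully open they stand 13 mm farther back than shut.
Start: joints at [-1.454, 0.207, 1.542, -0, 1.393, -0.15], TCP at [0.152, -0.555, 0.206] pointing down, gripper open.
Joint ranges: [-2.73, 2.73], [-0.86, 2.22], [0.23, 2.46], [-1.11, 4.25], [0.08, 2.63], [-2.82, 2.82]. Speed limits (rad/s): [2.79, 2.79, 3.14, 3.14, 3.14, 3.14].

INTERFACE

Orientations are given as a rotation vector (axis times angle).
In Python, from station import arm, viewer, finish_job gives the robot as it stands.
- The arm moves only by the shell command python3 -m jog 'ROWS' [FORCE]. ROWS is JSON, a list of rows, each an object of numbers: "dx", "dy", "dz": the shift along the tool's x, y, z in cm; "rx", "ry", "rz": the turn, a rotation vector about the tool's x, y, z in degrees; "fingers": the finger opening in cm, from 0 to 8.54. In form: [{"dx": .., "dy": .., "dz": .., "rx": .., "ry": .., "rz": .., "fingers": ..}, ...]. A call has 1 to 8 rows; each row is the pose to reach, as a shift and turn from the pose commanded when the call began, along the tool's axes at that moment; what a row does not reach only later rows make up. A row lasts 1/12 s, in which the tool goes at most 41.7 mm and 7.16 degrees, less where a joint would pass 70% of its speed; a pose out of reach is approached as far as the arm can. A call with a gripper value outside its range is refused whole. The fingers move at their own pace and stop on an object; FORCE is the grip in N (left out, the last holds). Time passes only in rows, so rows that repeat a pose let the fingers close. It gives the time, the measured TCP pose, the force and the opening at its end, in the units of the state.
- arm.sense(): the state, without advancing time (a new reading comes with each control period).
- viewer.read_camera(name): name is "scene" or "top" or "wrist"; returns a dict with "pixels" (384x512x3 uint8, red, green, blue), "camera_matrix" (3x3 intrinsics, pixels), "k1" (the pictures are not rectified: a ray, as slopes to the right and down, at radius r is drawn at 1 + k1 r^2 times it, then the intrinsics apply), "world_to_cam" (4x4, takes a point from world to camera coordinates). Camera axes: x right, y down, z forward; pixel columns grow to the right and rows downward; lengths in m; the calibration is good to about 2 mm. A picture is of the moment at which its call begins. There is no depth.
- finish_job(): hands the job in, once; it reports no verdict.
The state is a dict: "time": time; "q": joint angles; "joint_velocities": joint speeds; "joint_torque": joint torques, N m; "eef_pos": TCP position; "tcp_rot": TCP orientation; "ft_force": force on the tool from outside, world axes, zero at the start; "torque": the same for the moment, N m; "gripper_width": finger opening in m.
Only numpy, scipy, OpenCV 4.12 (cv2) and the standard library are available. Lean on these libraries where they do the work, as an engineer would, in place of code of your own. Each camera call takes 0.05 s, during which the arm holds its last target.

TASK

The white trial-lens tray sits out of key on its grey base: slide it along the base, without lifting it off or tipping it, until its lugs drop into the base's notches and it sits fully home. Then set the blue cover on the tray, yellow marks at the same end, so that its lugs drop into the tray's notches and it lies flat and fully home; put it down gently, do not drop it, and let go. Leave the other things on the desk where they are.

Things in the scene. Friction and masses are not known exactly. Their poses are not given: they have to be found in the camera images.
- base: Grey base fixed to the desk, 200 (x) x 122 (y) x 46 mm; origin under its centre, x along its length, away from the robot within 0.4 rad. Black rims, tops at z = 30, |y| = 41 to 57 mm, carry the tray; each has two notches 18 long, 10 deep. Cheeks outside, inner faces |y| = 57, tops z = 46, guide the tray along x, 2 mm free each side. Ends open, no stop: only the notches stop it. Yellow mark at +x end.
- tray_home (a point): Point on the base, at (0, 0, 22 mm) in its frame, where the tray's origin lies when the tray is home; same axes as the base. Notch centres in the base along x: +48 and -20 mm on the +y side, +36 and -36 mm on the -y side; the tray's and cover's lugs and the tray's own notches lie at the same places.
- tray: Loose white lens tray, about 0.3 kg, 150 (x) x 110 (y) x 50 mm, origin centred at the level of its lug bottoms; lenses fixed inside. Underside z = 8, end walls to z = 42, top rims z = 42 (|y| = 41 to 51, notches 20 long, 10 deep), cheeks |y| = 51 to 55 up to z = 50. Four lugs, 14 long, 8 deep. Starts with its lugs riding on the base's rims, 16 to 40 mm short of home. Yellow mark at +x end.
- push_face (a point): Point on the outside of the tray's near (-x) end wall, mid-width, 20 mm above the lug bottoms (wall face from 12 mm below to 22 mm above it). Pushing here along the base's +x, away from the robot, slides the tray home; that takes about 2 to 5 N. There it drops by 8 mm and the notches stop it.
- cover_center (a point): Centre of the loose blue cover, 150 (x) x 96 (y) x 50 mm, about 0.3 kg. Plate 17 to 11 mm below the point; black handle bar 70 long (x), 14 thick (y), from 11 mm below to 25 mm above it. Four lugs under the plate, 14 long, 6 wide, 8 deep, at y = +-45 mm. Yellow mark at its +x end. Stands on the desk left or right of the base, x within 0.9 rad of the base's.
- cover_home (a point): Point on the tray, 59 mm above its origin, where the cover's centre lies when the cover is home; same axes as the tray. With its lugs riding on the rims the cover is 8 mm higher. The cover has 3 mm to spare each way in x and y, and fits only with its x along the tray's x (yellow marks at the same end).
- glasses_case: Bystander: closed grey and black glasses case, 160 x 62 x 45 mm, origin under its centre; lies on the other side of the base from the cover.
- spray: Bystander: round bottle, 52 mm diameter, 140 mm high, origin under its centre.
- mug: Bystander: white mug, 80 mm diameter, 90 mm high, origin under its centre.
- occluder: Bystander: black eye-occluder paddle lying flat, about 185 x 60 x 8 mm, origin near its middle.
- pen_torch: Bystander: pen torch lying flat, about 135 x 24 x 22 mm, origin near its middle.
Things that resemble listed ones, but are neither listed nor needed, are in the scene too. Leave any pink look-alike of the tray alone. Of the things shaped like the part that bears cover_center, the blue one is meant.

How it is judged:
By the outcome, as a careful person would: the job done as asked, in the order asked, and still so for the second after the job is handed in, with the robot touching nothing.
It also fails if it takes over 54 s, if anything falls off the work surface, if the arm or the gripper's body presses on something with over 40 N, if the wrist force passes 120 N, or if a joint passes its speed limit or range.

## Working session

There is one attempt and no reset: what is moved stays moved. The work goes in short steps, Python scripts to look and compute and a shell command to move; the robot and the scene stay as the last step left them, time stands still between calls to the robot, and variables do not carry over. Pictures are saved under pics/ and viewed, and the job is handed in when it is done.

```bash
mkdir -p pics; ls; cat > h.py <<'E'
import numpy as np, cv2
from scipy.spatial.transform import Rotation as R
from station import arm, viewer
def grab(n,f):
    c=viewer.read_camera(n); cv2.imwrite('pics/'+f+'.png',cv2.cvtColor(c['pixels'],cv2.COLOR_RGB2BGR))
    np.savez('pics/'+f+'.npz',**{k:np.array(v) for k,v in c.items()}); return c
def load(f): return dict(np.load('pics/'+f+'.npz'))
def proj(c,P):
    P=np.atleast_2d(P); T=c['world_to_cam']; q=P@T[:3,:3].T+T[:3,3]; s=q[:,:2]/q[:,2:]
    s=s*(1+float(c['k1'])*(s**2).sum(1,keepdims=True)); K=c['camera_matrix']
    return s@K[:2,:2].T+K[:2,2]
def unproj(c,uv,z):
    uv=np.atleast_2d(np.array(uv,float)); K=c['camera_matrix']; d=(uv-K[:2,2])@np.linalg.inv(K[:2,:2]).T
    s=d.copy()
    for _ in range(30): s=d/(1+float(c['k1'])*(s**2).sum(1,keepdims=True))
    T=c['world_to_cam']; r=np.c_[s,np.ones(len(s))]@T[:3,:3]; o=-T[:3,:3].T@T[:3,3]
    return o+r*((z-o[2])/r[:,2])[:,None]
E
python3 - <<'E'
from h import *
for n in ("scene","top","wrist"):
    c=grab(n,n+'0'); print(n,c['camera_matrix'],c['k1'],np.linalg.inv(c['world_to_cam'])[:3,3])
s=arm.sense();print(s)
E
```

```text
pics
scene [[370.58242437   0.         254.84610978]
 [  0.         370.58242437 189.5018704 ]
 [  0.           0.           1.        ]] 0.030671904229042205 [ 1.395912   -0.28163958  0.98636936]
top [[384.84820624   0.         257.66008402]
 [  0.         384.84820624 194.71134999]
 [  0.           0.           1.        ]] -0.13219991420752433 [ 0.36279729 -0.02951898  1.41033091]
wrist [[266.22691767   0.         255.20611213]
 [  0.         266.22691767 192.04692239]
 [  0.           0.           1.        ]] -0.0595703413007615 [ 0.22037491 -0.53405653  0.3714793 ]
{'time': 0.15, 'q': array([-1.45350944e+00,  2.07281949e-01,  1.54261228e+00,  8.39857172e-06,
        1.39352359e+00, -1.50489759e-01]), 'joint_velocities': array([-0.00013754, -0.00207232, -0.00358662,  0.00149871,  0.00147534,
        0.00024782]), 'joint_torque': array([ 1.47956662e-04, -3.83511722e+01, -2.92038417e+01, -2.58221853e-04,
        6.59421697e-03,  2.83736733e-05]), 'eef_pos': array([ 0.15206085, -0.55387416,  0.20546621]), 'tcp_rot': array([-3.11166833e+00, -4.19121114e-01, -6.05401002e-05]), 'ft_force': array([-0.67773845, -0.03600805, -0.12594174]), 'torque': array([ 0.01472906, -0.01785061,  0.00865899]), 'gripper_width': 0.08573211051197961}
```

View pics/top0.png

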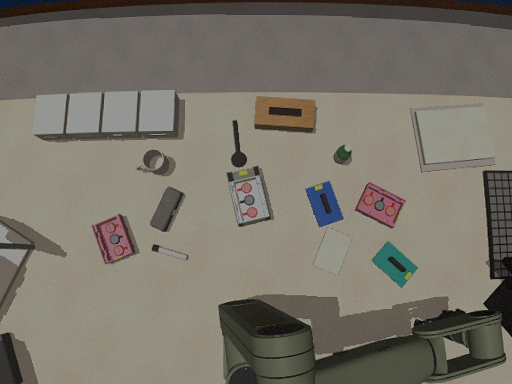

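View pics/scene0.png

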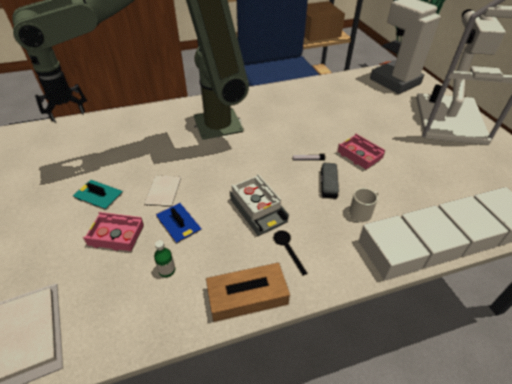

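View pics/wrist0.png

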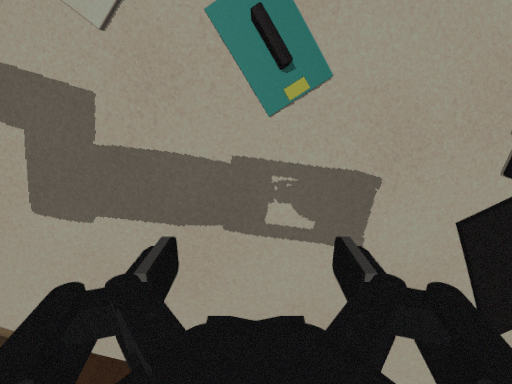

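The top picture shows the base and tray at (249,197), with the yellow end towards (243,172). The blue cover is at (324,204) with its yellow mark at (319,187). The green and pink look-alikes are off to the right. Next I zoom in to measure.

```bash
python3 - <<'E'
from h import *
a=cv2.imread('pics/top0.png'); cv2.imwrite('pics/topz.png',cv2.resize(a[155:235,220:350],None,fx=6,fy=6,interpolation=cv2.INTER_CUBIC))
a=cv2.imread('pics/scene0.png'); cv2.imwrite('pics/scz.png',cv2.resize(a[165:250,150:300],None,fx=5,fy=5,interpolation=cv2.INTER_CUBIC))
E
```

```text
(no output)
```

View pics/topz.png

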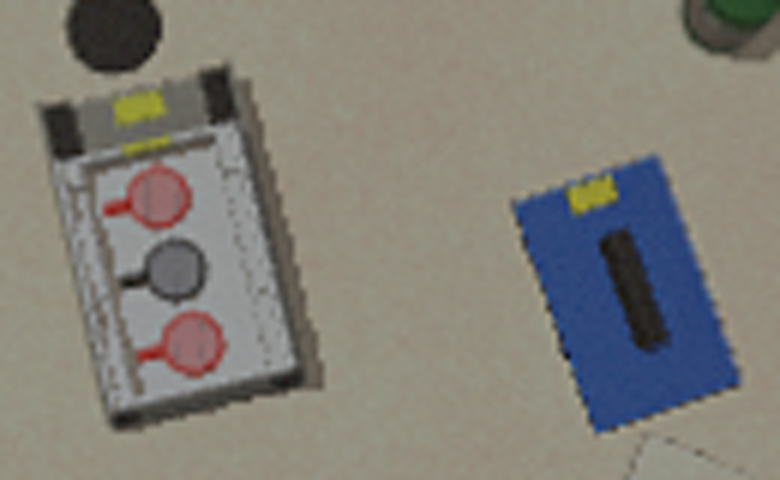

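View pics/scz.png

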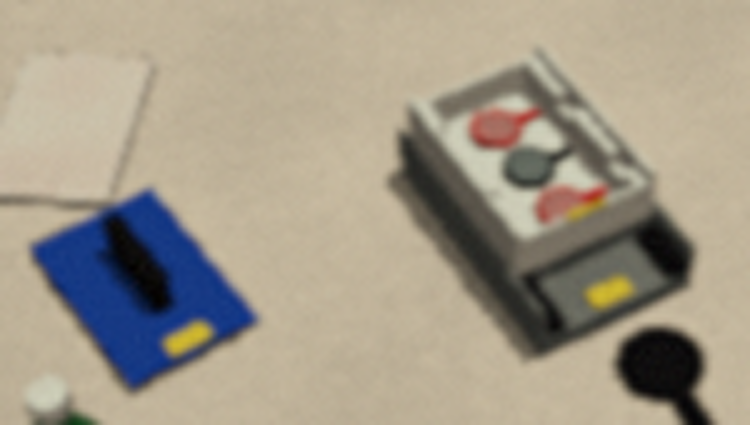

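```bash
cat >> h.py <<'E'
def fitrect(obs,P,z,g):
    # obs list of (cam,uv list,model pts (n,3) local ) ; fit x,y,yaw
    from scipy.optimize import least_squares
    def f(p):
        r=[]
        for c,uv,M in obs:
            M=np.array(M,float); a=p[2]; Q=np.c_[p[0]+M[:,0]*np.cos(a)-M[:,1]*np.sin(a),p[1]+M[:,0]*np.sin(a)+M[:,1]*np.cos(a),M[:,2]]
            r.append((proj(c,Q)-np.array(uv)).ravel())
        return np.concatenate(r)
    s=least_squares(f,g); return s.x,f(s.x)
def tf(p,M):
    M=np.array(M,float);a=p[2];return np.c_[p[0]+M[:,0]*np.cos(a)-M[:,1]*np.sin(a),p[1]+M[:,0]*np.sin(a)+M[:,1]*np.cos(a),M[:,2]]
E
python3 - <<'E'
from h import *
t=load('top0');s=load('scene0')
T=lambda x,y:(220+(x+.5)/6-.5,155+(y+.5)/6-.5)
S=lambda x,y:(150+(x+.5)/5-.5,165+(y+.5)/5-.5)
h=.014
Mc=[(.075,.048,h),(.075,-.048,h),(-.075,-.048,h),(-.075,.048,h)]
uvt=[T(513,203),T(658,155),T(740,382),T(598,433)]
uvs=[S(258,320),S(132,391),S(31,245),S(152,188)]
for o in ([(t,uvt,Mc)],[(s,uvs,Mc)],[(t,uvt,Mc),(s,uvs,Mc)]):
    p,r=fitrect(o,0,0,[.4,-.25,.2]); print('cover',p.round(4),np.abs(r).max())
# base far end top corners of cheeks z=.046, y=+-.061
Mb=[(.1,.061,.046),(.1,-.061,.046)]
o=[(t,[T(40,105),T(230,66)],Mb),(s,[S(693,250)],[(.1,.061,.046)])]
p,r=fitrect(o,0,0,[.4,0,.2]); print('base',p.round(4),r.round(2))
b=p
# tray top rim corners; origin z=.030 -> top .080 cheeks
Mt=[(.075,.055,.08),(.075,-.055,.08),(-.075,-.055,.08),(-.075,.055,.08)]
for nm,uv in (('t',0),):
  pass
for im,c,crop,f in (('top0',t,(220,155,130,80),6),('scene0',s,(150,165,150,85),5)):
  a=cv2.imread(f'pics/{im}.png');x,y,w,hh=crop
  a=cv2.resize(a[y:y+hh,x:x+w],None,fx=f,fy=f,interpolation=cv2.INTER_CUBIC)
  def dr(M,p,col):
    q=(proj(c,tf(p,M))-[x,y]+.5)*f-.5
    cv2.polylines(a,[np.int32(q.round())],True,col,1)
  pc,_=fitrect([(t,uvt,Mc),(s,uvs,Mc)],0,0,[.4,-.25,.2])
  dr(Mc,pc,(0,255,255))
  for z in (0,.046): dr([(.1,.061,z),(.1,-.061,z),(-.1,-.061,z),(-.1,.061,z)],b,(0,255,0))
  d=b.copy(); d[:2]-=.030*np.array([np.cos(b[2]),np.sin(b[2])])
  dr(Mt,d,(255,0,255))
  cv2.imwrite(f'pics/ov_{im}.png',a)
E
```

```text
cover [ 0.5332 -0.2696  0.3245] 0.4625962715867331
cover [ 0.5359 -0.2755  0.3139] 0.5082948659098179
cover [ 0.5343 -0.2729  0.3181] 1.2567040649772139
base [0.5595 0.0075 0.1975] [ 0.12 -0.16  1.47 -0.31  1.28 -1.25]
```

View pics/ov_top0.png

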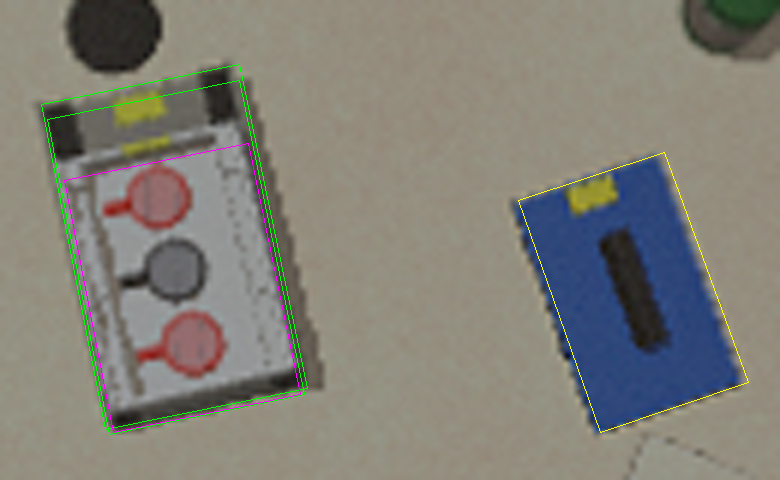

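View pics/ov_scene0.png

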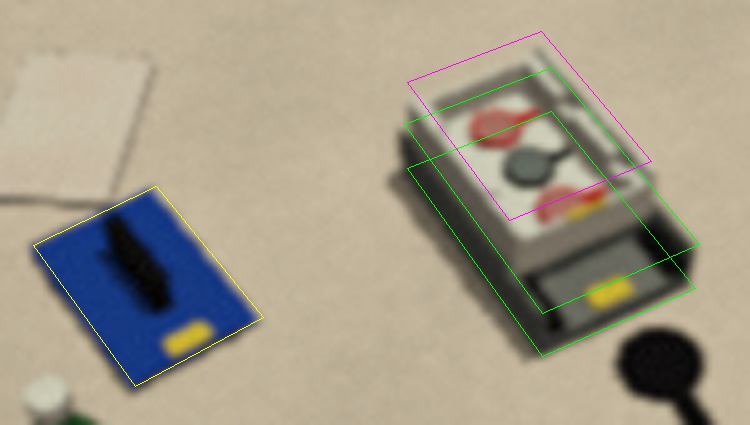

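Both fits agree to within a few mm. I'll move behind the tray's near end, fingers closed, and look with the wrist camera.

```bash
python3 -m jog '[{"dx":19,"dy":-22,"rz":4,"fingers":0},{"dx":19,"dy":-22,"rz":4,"fingers":0},{"dx":39,"dy":-45,"rz":4,"fingers":0},{"dx":39,"dy":-45,"rz":4,"fingers":0},{"dx":39,"dy":-45,"rz":4,"fingers":0},{"dx":39,"dy":-45,"rz":4,"fingers":0},{"dx":39,"dy":-45,"rz":4,"fingers":0},{"dx":39,"dy":-45,"rz":4,"fingers":0}]' 60; python3 -c "
from h import *
print(arm.sense()['q'])"
```

```text
[-1.45350944e+00  2.07281949e-01  1.54261228e+00  8.39857172e-06
  1.39352359e+00 -1.50489759e-01]invalid input
```

```bash
python3 -m jog '[{"dx":19,"dy":-22,"rz":4,"fingers":0.1},{"dx":19,"dy":-22,"rz":4,"fingers":0.1}]'; python3 -m jog '[{"dx":0,"dy":-4,"dz":0,"rx":0,"ry":0,"rz":4,"fingers":0.1}]'
```

```text
time: 0.23
eef_pos: [0.1419, -0.5198, 0.2038]
tcp_rot: [3.126, 0.308, 0.0]
ft_force: [-1.3, 0.0, 0.6]
gripper_width: 0.0755invalid input
```

```bash
python3 -m jog '[{"dx":19,"dy":-20,"dz":0,"rx":0,"ry":0,"rz":0,"fingers":0},{"dx":19,"dy":-20,"dz":0,"rx":0,"ry":0,"rz":0,"fingers":0},{"dx":38,"dy":-41,"dz":0,"rx":0,"ry":0,"rz":0,"fingers":0},{"dx":38,"dy":-41,"dz":0,"rx":0,"ry":0,"rz":0,"fingers":0},{"dx":38,"dy":-41,"dz":0,"rx":0,"ry":0,"rz":0,"fingers":0},{"dx":38,"dy":-41,"dz":0,"rx":0,"ry":0,"rz":0,"fingers":0},{"dx":38,"dy":-41,"dz":0,"rx":0,"ry":0,"rz":0,"fingers":0},{"dx":38,"dy":-41,"dz":0,"rx":0,"ry":0,"rz":0,"fingers":0}]' 60
```

```text
time: 0.9
eef_pos: [0.3164, -0.23, 0.2063]
tcp_rot: [3.126, 0.309, 0.0]
ft_force: [0.9, -0.8, 0.2]
gripper_width: 0.0001
```

```bash
python3 -m jog '[{"dx":13.5,"dy":-19,"dz":0,"rx":0,"ry":0,"rz":0,"fingers":0},{"dx":13.5,"dy":-19,"dz":0,"rx":0,"ry":0,"rz":0,"fingers":0},{"dx":13.5,"dy":-19,"dz":0,"rx":0,"ry":0,"rz":0,"fingers":0},{"dx":13.5,"dy":-19,"dz":0,"rx":0,"ry":0,"rz":0,"fingers":0},{"dx":13.5,"dy":-19,"dz":0,"rx":0,"ry":0,"rz":0,"fingers":0},{"dx":13.5,"dy":-19,"dz":0,"rx":0,"ry":0,"rz":0,"fingers":0},{"dx":13.5,"dy":-19,"dz":0,"rx":0,"ry":0,"rz":0,"fingers":0},{"dx":13.5,"dy":-19,"dz":0,"rx":0,"ry":0,"rz":0,"fingers":0}]'
python3 - <<'E'
from h import *
grab('wrist','w1'); s=arm.sense(); print(s['q'].round(3),s['eef_pos'],s['ft_force'])
E
```

```text
time: 1.57
eef_pos: [0.4109, -0.018, 0.2061]
tcp_rot: [3.125, 0.316, -0.002]
ft_force: [-0.7, 0.0, 0.4]
gripper_width: -0.0001
[-2.570e-01 -1.570e-01  1.914e+00 -1.000e-03  1.385e+00  1.115e+00] [ 0.41066901 -0.01891594  0.20607258] [-0.74496333  0.15816144 -0.32307784]
```

View pics/w1.png

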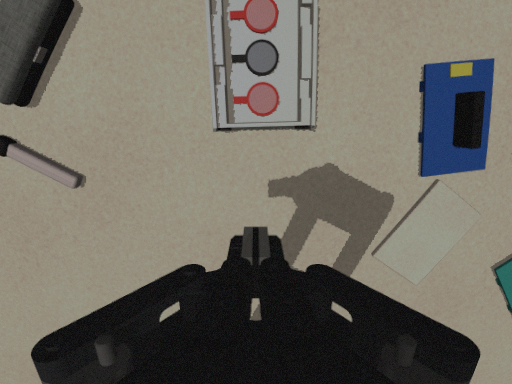

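The wrist view shows the tray's near wall at row ~128, columns 214–316, and the blue cover at (457,117). I'll zoom in on both.

```bash
python3 - <<'E'
from h import *
a=cv2.imread('pics/w1.png'); cv2.imwrite('pics/w1z.png',cv2.resize(a[0:140,195:335],None,fx=4.2,fy=4.2,interpolation=cv2.INTER_CUBIC))
cv2.imwrite('pics/w1c.png',cv2.resize(a[50:185,400:510],None,fx=4,fy=4,interpolation=cv2.INTER_CUBIC))
E
```

```text
(no output)
```

View pics/w1z.png

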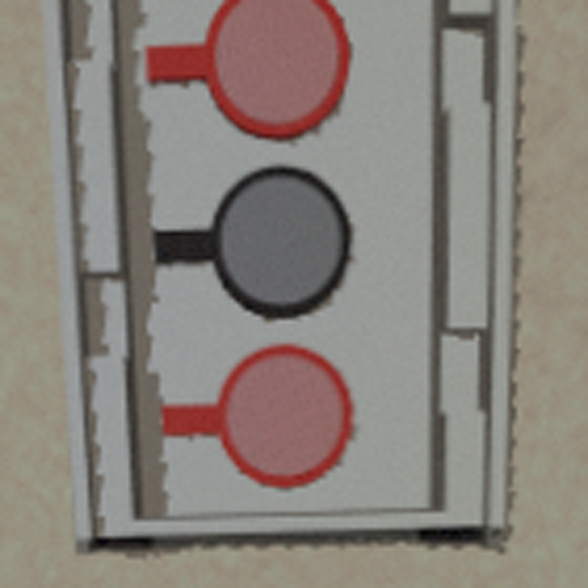

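View pics/w1c.png

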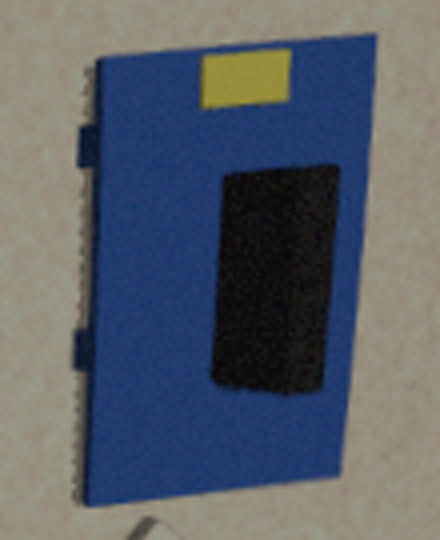

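```bash
cat > ov.py <<'E'
from h import *
import sys
def overlay(im,p,tx,tz,crop,f,out,cov=None):
  c=load(im);a=cv2.imread(f'pics/{im}.png');x,y,w,hh=crop
  a=cv2.resize(a[y:y+hh,x:x+w],None,fx=f,fy=f,interpolation=cv2.INTER_CUBIC)
  def dr(M,p,col,closed=True):
    q=(proj(c,tf(p,M))-[x,y]+.5)*f-.5
    cv2.polylines(a,[np.int32(q.round())],closed,col,1)
  def rect(x0,x1,y0,y1,z): return [(x0,y0,z),(x1,y0,z),(x1,y1,z),(x0,y1,z)]
  dr(rect(-.1,.1,-.061,.061,.046),p,(0,255,0))
  for sgn in(1,-1): dr(rect(-.1,.1,sgn*.041,sgn*.057,.030),p,(255,255,0))
  d=np.array(p,float);d[:2]+=tx*np.array([np.cos(p[2]),np.sin(p[2])])
  dr(rect(-.075,.075,-.055,.055,tz+.05),d,(255,0,255))
  dr(rect(-.075,.075,-.051,.051,tz+.042),d,(0,0,255))
  for sy,xs in((1,(.048,-.02)),(-1,(.036,-.036))):
    for xx in xs: dr(rect(xx-.01,xx+.01,sy*.041,sy*.051,tz+.042),d,(0,0,255))
  if cov is not None:
    cz=cov[3]; dr(rect(-.075,.075,-.048,.048,cz-.011),cov[:3],(0,255,255)); dr(rect(-.035,.035,-.007,.007,cz+.025),cov[:3],(0,255,255))
  cv2.imwrite(f'pics/{out}.png',a)
E
python3 - <<'E'
from ov import *
overlay('w1',[.5605,.0085,.1975],-.018,.03,(195,0,140,140),4.2,'o1',[.5343,-.2729,.3181,.025])
overlay('w1',[.5605,.0085,.1975],-.018,.03,(400,50,110,135),4,'o2',[.5343,-.2729,.3181,.025])
E
```

```text
(no output)
```

View pics/o1.png

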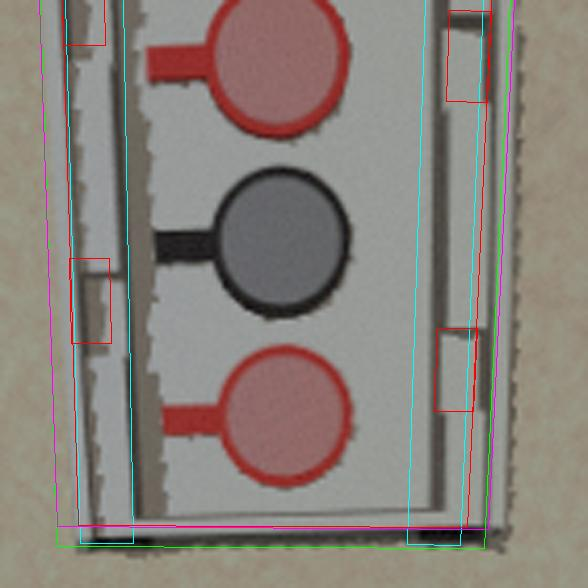

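View pics/o2.png

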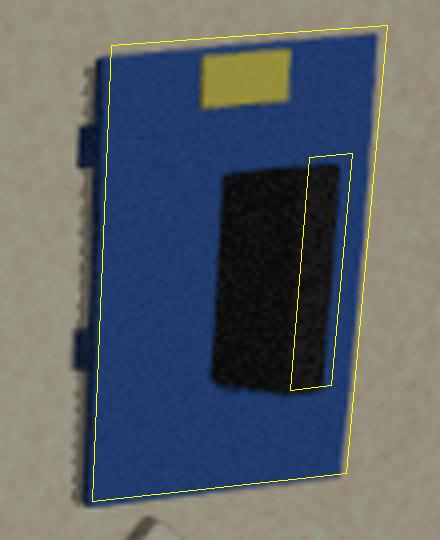

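```bash
python3 - <<'E'
from ov import *
c=load('w1'); f=4.2
T=lambda x,y:(195+(x+.5)/f-.5,0+(y+.5)/f-.5)
z=.072
M=[(-.01,.041,z),(-.03,.041,z),(.046,-.041,z),(-.026,-.041,z),(-.046,-.041,z),(-.075,.055,.08),(-.075,-.055,.08)]
uv=[T(122,272),T(128,355),T(443,27),T(444,332),T(444,412),T(79,541),T(503,531)]
pt,r=fitrect([(c,uv,M)],0,0,[.54,0,.2]); print(pt.round(4),(r*f).reshape(-1,2).round(1))
f2=4;C=lambda x,y:(400+(x+.5)/f2-.5,50+(y+.5)/f2-.5)
h=.014
M=[(.075,.048,h),(.075,-.048,h),(-.075,-.048,h),(-.075,.048,h)]
uv=[C(101,59),C(377,34),C(341,476),C(88,504)]
pc,r=fitrect([(c,uv,M)],0,0,[.54,-.27,.3]); print(pc.round(4),(r*f2).reshape(-1,2).round(1))
overlay('w1',pt,0,.03,(195,0,140,140),4.2,'o1',[*pc,.025])
overlay('w1',pt,0,.03,(400,50,110,135),4,'o2',[*pc,.025])
E
```

```text
[0.5407 0.0027 0.2294] [[ -4.    2. ]
 [ -5.6   3.6]
 [  7.1 -11. ]
 [  3.4   0.9]
 [  2.3   3.7]
 [ -4.7   2.3]
 [  1.4   0.6]]
[ 0.5312 -0.2713  0.3309] [[ 0.  -3.5]
 [ 0.4 -2.9]
 [ 0.4  1.9]
 [-0.4  5.9]]
```

View pics/o1.png

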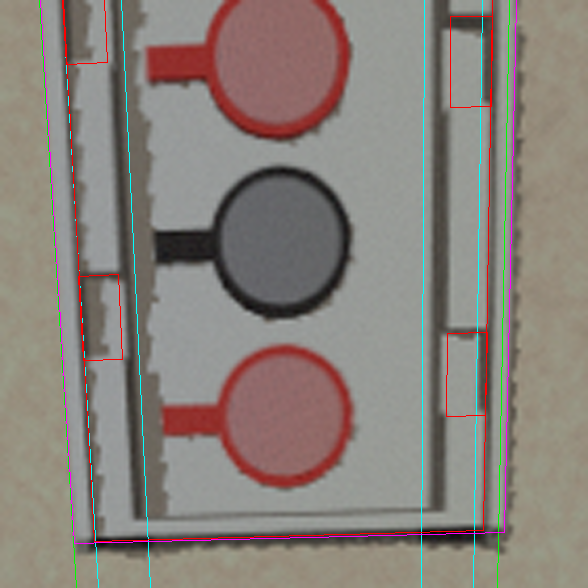

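View pics/o2.png

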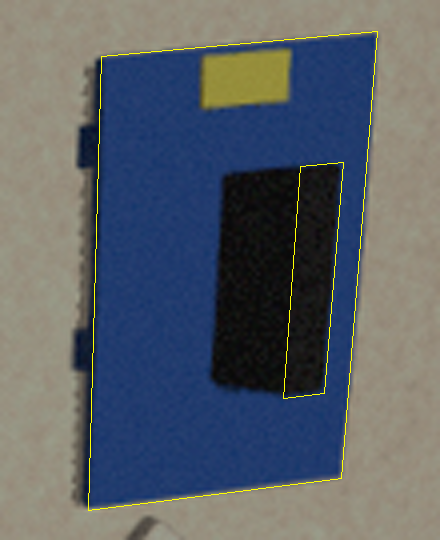

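```bash
python3 -m jog '[{"dx":0,"dy":0.7,"dz":15.8,"rx":0,"ry":0,"rz":-0.6,"fingers":0},{"dx":0,"dy":0.7,"dz":15.8,"rx":0,"ry":0,"rz":-0.6,"fingers":0},{"dx":0,"dy":0.7,"dz":15.8,"rx":0,"ry":0,"rz":-0.6,"fingers":0},{"dx":0,"dy":0.7,"dz":15.8,"rx":0,"ry":0,"rz":-0.6,"fingers":0},{"dx":1,"dy":0.7,"dz":15.8,"rx":0,"ry":0,"rz":-0.6,"fingers":0},{"dx":2,"dy":0.7,"dz":15.8,"rx":0,"ry":0,"rz":-0.6,"fingers":0},{"dx":3,"dy":0.7,"dz":15.8,"rx":0,"ry":0,"rz":-0.6,"fingers":0},{"dx":3,"dy":0.7,"dz":15.8,"rx":0,"ry":0,"rz":-0.6,"fingers":0}]'
python3 - <<'E'
from h import *
grab('wrist','w2');grab('top','t2');s=arm.sense(); print(s['eef_pos'],s['ft_force'],s['tcp_rot'])
E
```

```text
time: 2.28
eef_pos: [0.4478, -0.0213, 0.0519]
tcp_rot: [3.122, 0.326, 0.014]
ft_force: [-0.1, -0.2, 0.9]
gripper_width: 0.0
[ 0.44498107 -0.02070427  0.05096315] [-0.31122831  0.63415561  0.71276508] [3.12252441 0.32738842 0.0080137 ]
```

View pics/w2.png

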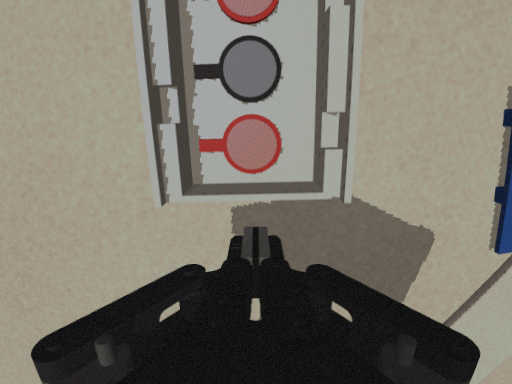

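```bash
python3 -m jog '[{"dx":0.3,"dy":0,"dz":0.3,"rx":0,"ry":0,"rz":0,"fingers":0},{"dx":0.6,"dy":0,"dz":0.3,"rx":0,"ry":0,"rz":0,"fingers":0},{"dx":0.9,"dy":0,"dz":0.3,"rx":0,"ry":0,"rz":0,"fingers":0},{"dx":1.1,"dy":0,"dz":0.3,"rx":0,"ry":0,"rz":0,"fingers":0},{"dx":1.3,"dy":0,"dz":0.3,"rx":0,"ry":0,"rz":0,"fingers":0},{"dx":1.5,"dy":0,"dz":0.3,"rx":0,"ry":0,"rz":0,"fingers":0},{"dx":1.7,"dy":0,"dz":0.3,"rx":0,"ry":0,"rz":0,"fingers":0},{"dx":1.9,"dy":0,"dz":0.3,"rx":0,"ry":0,"rz":0,"fingers":0}]'
python3 -m jog '[{"dx":0.2,"dy":0,"dz":0,"rx":0,"ry":0,"rz":0,"fingers":0},{"dx":0.4,"dy":0,"dz":0,"rx":0,"ry":0,"rz":0,"fingers":0}]'
```

```text
time: 3.05
eef_pos: [0.4605, -0.0161, 0.0454]
tcp_rot: [-3.125, -0.327, 0.0]
ft_force: [-0.1, 0.8, -0.4]
gripper_width: -0.0001
time: 3.22
eef_pos: [0.463, -0.0153, 0.0451]
tcp_rot: [-3.124, -0.327, 0.005]
ft_force: [-4.5, -0.7, 3.4]
gripper_width: -0.0002
```

```bash
python3 -m jog '[{"dx":0.2,"dy":0,"dz":0,"rx":0,"ry":0,"rz":0,"fingers":0},{"dx":0.4,"dy":0,"dz":0,"rx":0,"ry":0,"rz":0,"fingers":0},{"dx":0.6,"dy":0,"dz":0,"rx":0,"ry":0,"rz":0,"fingers":0},{"dx":0.8,"dy":0,"dz":0,"rx":0,"ry":0,"rz":0,"fingers":0},{"dx":1.0,"dy":0,"dz":0,"rx":0,"ry":0,"rz":0,"fingers":0}]'
python3 -m jog '[{"dx":0.15,"dy":0,"dz":0,"rx":0,"ry":0,"rz":0,"fingers":0},{"dx":0.3,"dy":0,"dz":0,"rx":0,"ry":0,"rz":0,"fingers":0}]'
python3 - <<'E'
from h import *
grab('wrist','w3')
E
```

```text
time: 3.63
eef_pos: [0.4743, -0.0131, 0.0453]
tcp_rot: [-3.124, -0.327, -0.0]
ft_force: [-2.4, 0.2, 1.7]
gripper_width: 0.0
time: 3.8
eef_pos: [0.4777, -0.0125, 0.0454]
tcp_rot: [3.124, 0.327, 0.002]
ft_force: [-0.7, -0.7, -0.1]
gripper_width: -0.0002
```

View pics/w3.png

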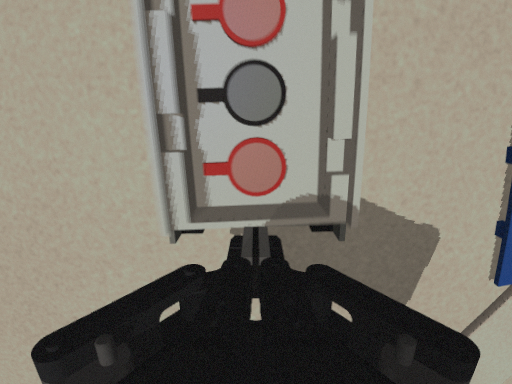

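```bash
python3 -m jog '[{"dx":0.15,"dy":0,"dz":0,"rx":0,"ry":0,"rz":0,"fingers":0},{"dx":0.3,"dy":0,"dz":0,"rx":0,"ry":0,"rz":0,"fingers":0}]'
python3 -m jog '[{"dx":0.15,"dy":0,"dz":0,"rx":0,"ry":0,"rz":0,"fingers":0},{"dx":0.3,"dy":0,"dz":0,"rx":0,"ry":0,"rz":0,"fingers":0}]'
python3 -m jog '[{"dx":0.15,"dy":0,"dz":0,"rx":0,"ry":0,"rz":0,"fingers":0},{"dx":0.3,"dy":0,"dz":0,"rx":0,"ry":0,"rz":0,"fingers":0}]'
python3 - <<'E'
from h import *
grab('wrist','w4')
E
```

```text
time: 4.02
eef_pos: [0.4809, -0.012, 0.0457]
tcp_rot: [3.124, 0.327, 0.003]
ft_force: [0.3, 0.5, -0.5]
gripper_width: -0.0
time: 4.18
eef_pos: [0.4834, -0.0113, 0.0455]
tcp_rot: [3.124, 0.327, 0.001]
ft_force: [0.2, -0.7, -0.3]
gripper_width: 0.0001
time: 4.35
eef_pos: [0.4861, -0.0107, 0.0454]
tcp_rot: [3.125, 0.327, 0.0]
ft_force: [0.0, -0.4, 0.9]
gripper_width: 0.0
```

View pics/w4.png

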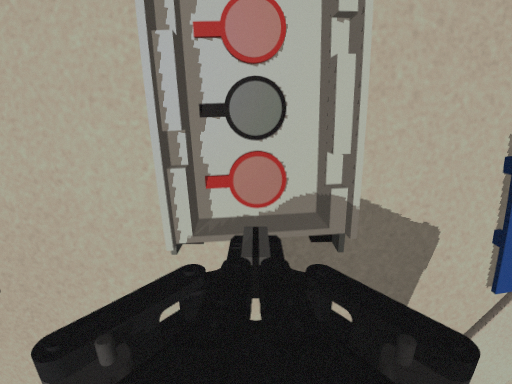

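```bash
python3 - <<'E'
from h import *
for n in('w2','w3','w4'):
  a=cv2.imread(f'pics/{n}.png'); cv2.imwrite(f'pics/{n}z.png',cv2.resize(a[110:260,125:385],None,fx=3,fy=3,interpolation=cv2.INTER_CUBIC))
grab('scene','s4'); a=cv2.imread('pics/s4.png');cv2.imwrite('pics/s4z.png',cv2.resize(a[150:260,200:320],None,fx=5,fy=5,interpolation=cv2.INTER_CUBIC))
E
```

```text
(no output)
```

View pics/w3z.png

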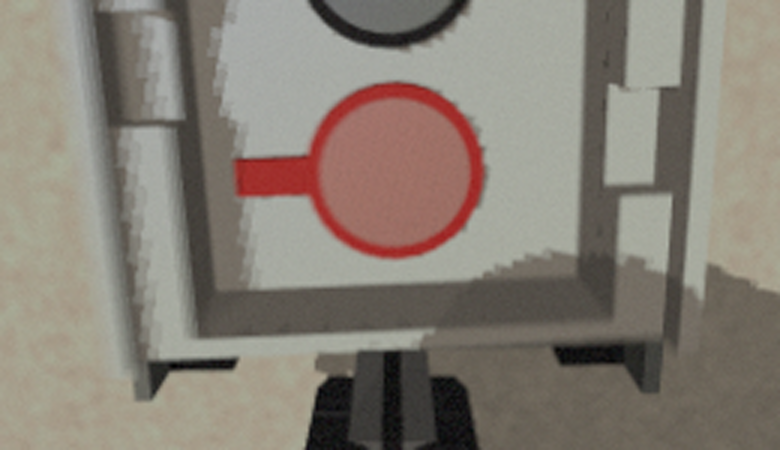

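View pics/w4z.png

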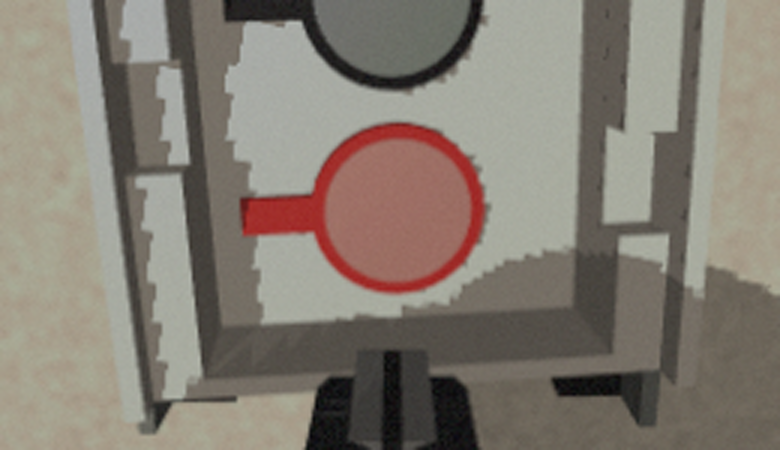

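View pics/s4z.png

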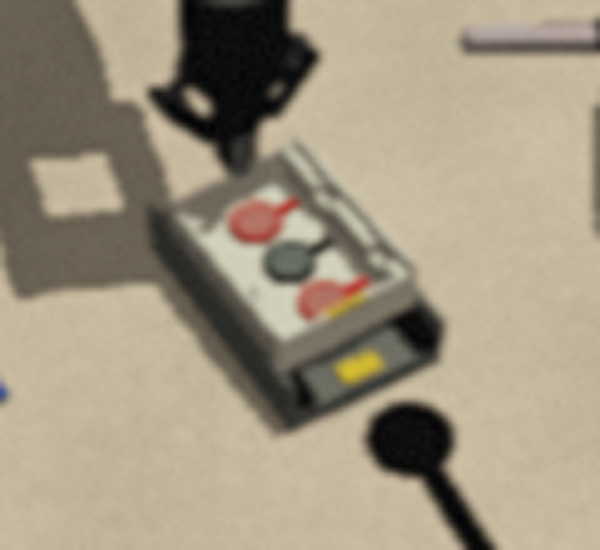

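```bash
python3 - <<'E'
from ov import *
s=arm.sense();print(s['eef_pos'],R.from_rotvec(s['tcp_rot']).as_matrix().round(3).tolist())
c=load('w4'); s4=load('s4')
for dz in(-.02,0,.02,.04,.06): print(dz,proj(c,s['eef_pos']+[0,0,dz]),proj(s4,s['eef_pos']+[0,0,dz]))
p=np.array([.5632,.0088,.215])
overlay('w4',p,0,.022,(125,0,260,260),2.3,'o4')
overlay('s4',p,0,.022,(200,150,120,110),5,'o4s')
E
```

```text
[ 0.48619414 -0.01068853  0.04544697] [[0.978, 0.207, 0.0], [0.207, -0.978, 0.0], [0.0, 0.0, -1.0]]
-0.02 [[256.69585533 212.23270771]] [[247.86819869 191.99850006]]
0 [[256.86789274 222.81385739]] [[247.80166333 188.10113142]]
0.02 [[257.08037731 235.90149516]] [[247.73365554 184.1203947 ]]
0.04 [[257.34919054 252.48882165]] [[247.66412445 180.05349869]]
0.06 [[257.69952918 274.15870376]] [[247.59301679 175.89752239]]
```

View pics/o4.png

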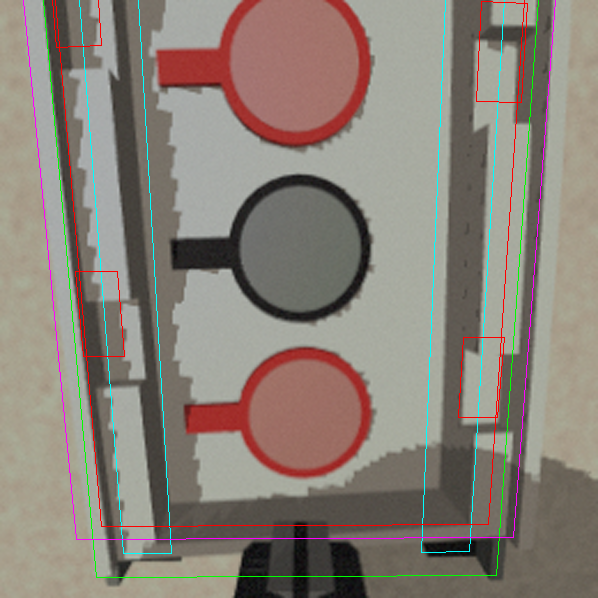

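View pics/o4s.png

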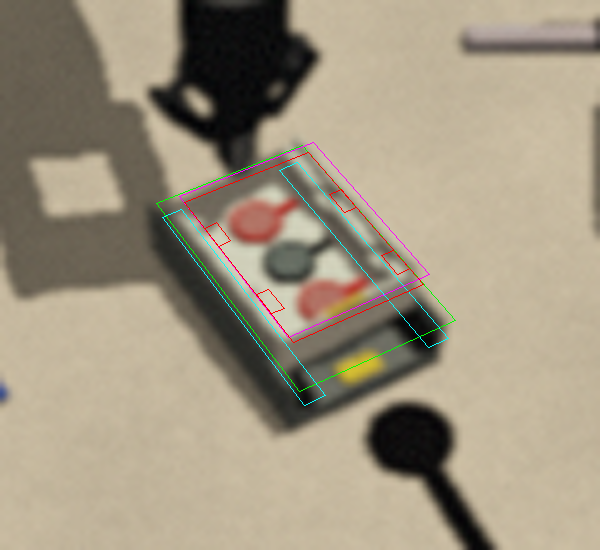

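```bash
python3 - <<'E'
from ov import *
c=grab('top','t4'); a=cv2.imread('pics/t4.png'); cv2.imwrite('pics/t4z.png',cv2.resize(a[160:245,205:295],None,fx=7,fy=7,interpolation=cv2.INTER_CUBIC))
a=cv2.imread('pics/w4.png'); a=cv2.resize(a[180:270,180:330],None,fx=5,fy=5,interpolation=cv2.INTER_CUBIC); a=np.clip((a/255.)**.5*255,0,255).astype(np.uint8); cv2.imwrite('pics/w4y.png',a)
E
```

```text
(no output)
```

View pics/t4z.png

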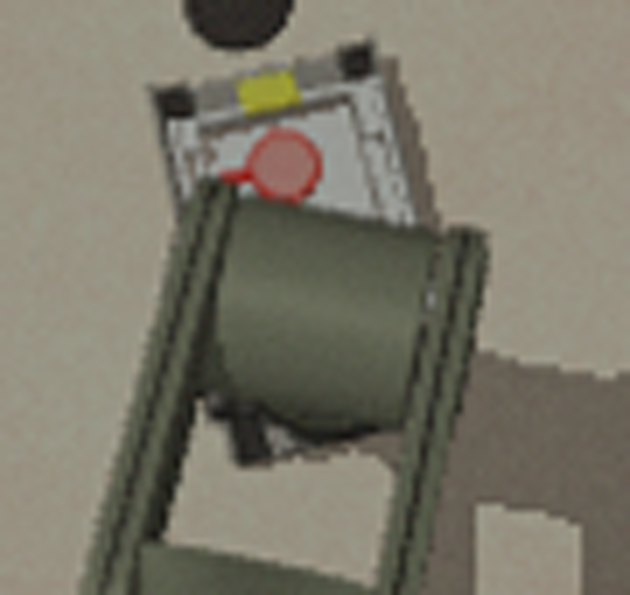

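View pics/w4y.png

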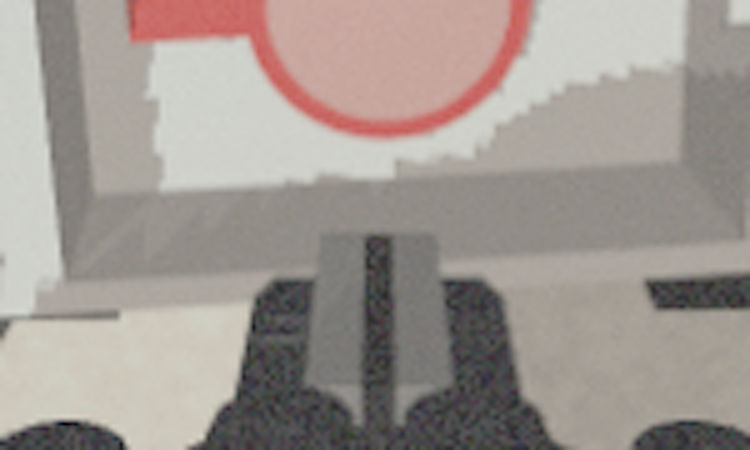

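```bash
python3 - <<'E'
from h import *
for n,(x,y,w,h),f in (('w4',(130,0,130,130),6),('w4',(250,0,130,130),6),('w4',(130,110,130,150),5.3),('w4',(250,110,130,150),5.3)):
  a=cv2.imread(f'pics/{n}.png'); a=cv2.resize(a[y:y+h,x:x+w],None,fx=f,fy=f,interpolation=cv2.INTER_CUBIC); a=np.clip((a/255.)**.6*255,0,255).astype(np.uint8)
  k=globals().setdefault('k',0); globals()['k']=k+1
  cv2.imwrite(f'pics/q{k}.png',a[:600])
E
```

View pics/q2.png

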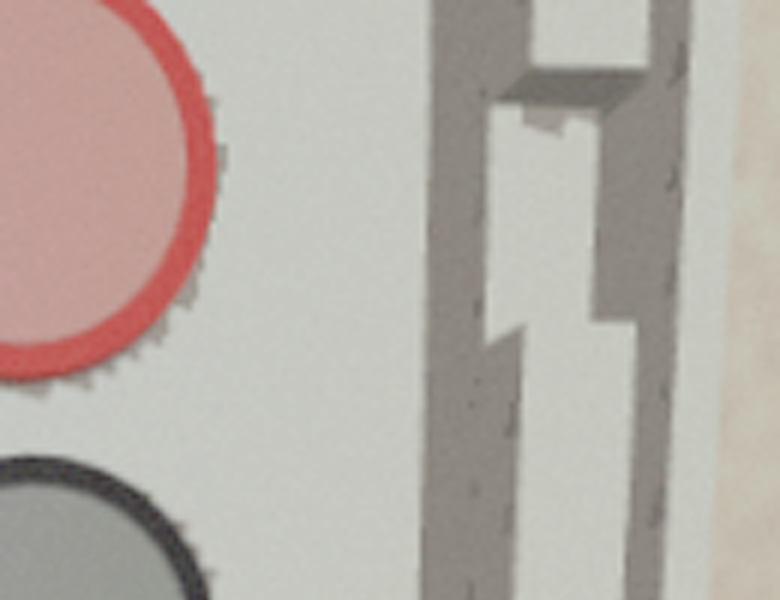

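View pics/q3.png

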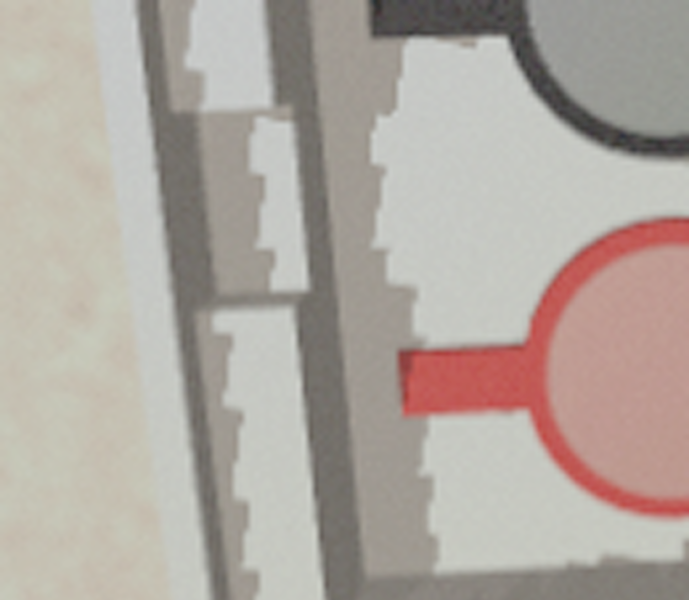

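View pics/q4.png

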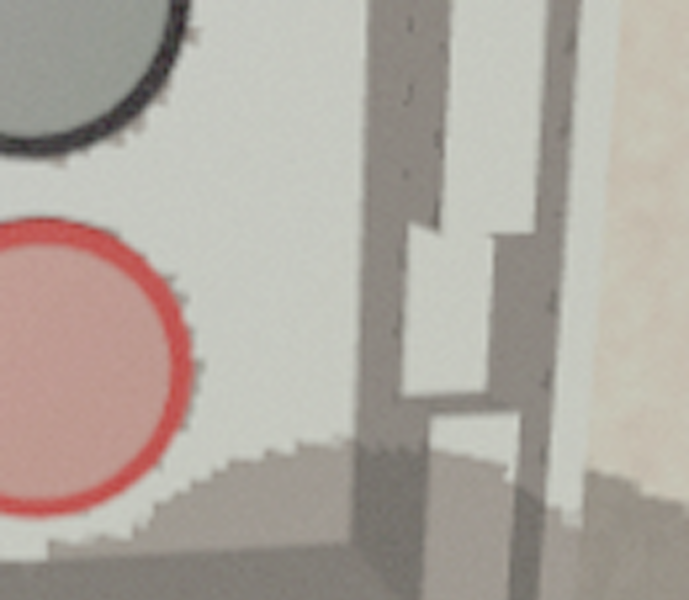

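View pics/q1.png

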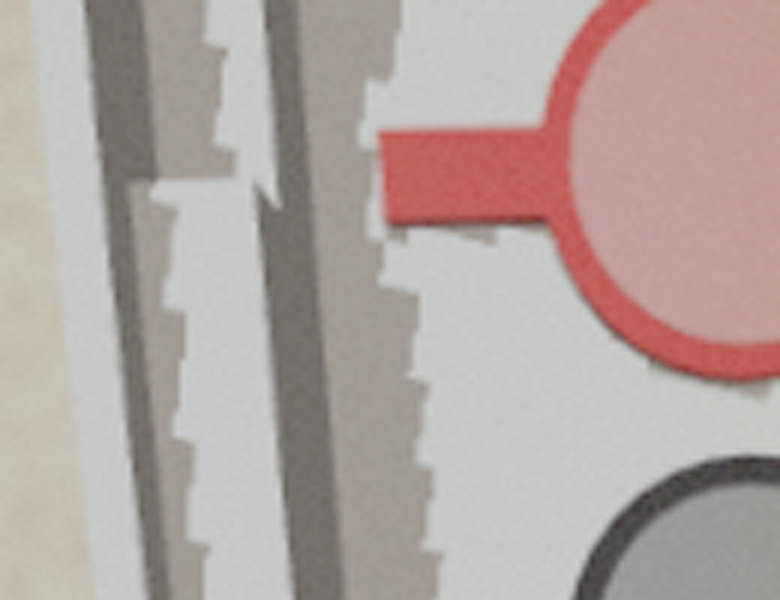

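```bash
cat > fit6.py <<'E'
from h import *
from scipy.optimize import least_squares
def fit6(obs,g=None,cal=False):
  def pts(v,M): return R.from_euler('ZYX',v[3:6]).apply(M)+v[:3]
  def f(v): return np.concatenate([((proj(c,pts(v,np.array(M,float)))-np.array(uv))*w).ravel() for c,uv,M,w in obs])
  s=least_squares(f,g if g is not None else [.56,0.01,.025,.21,0,0]); return s.x,f(s.x)
E
python3 - <<'E'
from fit6 import *
def U(o,f): return lambda x,y:(o[0]+(x+.5)/f-.5,o[1]+(y+.5)/f-.5)
q1=U((130,0),6);q2=U((250,0),6);q3=U((130,110),5.3);q4=U((250,110),5.3)
z=.042
M=[(.038,.041,z),(.038,.051,z),(.046,-.041,z),(.046,-.051,z),(.026,-.041,z),(.026,-.051,z),(-.01,.041,z),(-.03,.041,z),(-.03,.051,z),(-.026,-.041,z),(-.026,-.051,z),(-.046,-.041,z),(-.046,-.051,z)]
uv=[q1(252,180),q1(130,182),q2(530,68),q2(648,68),q2(525,325),q2(637,322),q3(272,107),q3(297,308),q3(200,308),q4(440,232),q4(535,232),q4(430,415),q4(521,410)]
c=load('w4')
v,r=fit6([(c,uv,M,1)]); print(v.round(4),np.degrees(v[3:]).round(2)); print(r.reshape(-1,2).round(1).tolist())
E
```

```text
[ 0.5582  0.0071  0.0245  0.2393 -0.004   0.0772] [13.71 -0.23  4.42]
[[0.5, -0.2], [0.0, 0.3], [0.4, -0.5], [-0.2, 0.1], [-0.1, -0.5], [-0.2, 0.1], [0.6, 0.2], [-0.3, -0.3], [-0.4, 0.6], [0.2, 0.4], [-0.7, -0.3], [0.3, 0.1], [-0.3, 0.2]]
```

```bash
python3 -m jog '[{"dx":-0.3,"dy":0,"dz":-1,"rx":0,"ry":0,"rz":0,"fingers":0},{"dx":-0.8,"dy":0,"dz":-3,"rx":0,"ry":0,"rz":0,"fingers":0},{"dx":-1.2,"dy":0,"dz":-6,"rx":0,"ry":0,"rz":0,"fingers":0},{"dx":-2,"dy":0,"dz":-9,"rx":0,"ry":0,"rz":0,"fingers":0},{"dx":-4,"dy":0,"dz":-12,"rx":0,"ry":0,"rz":0,"fingers":0},{"dx":-6,"dy":0,"dz":-14,"rx":0,"ry":0,"rz":0,"fingers":0},{"dx":-6,"dy":0,"dz":-14,"rx":0,"ry":0,"rz":0,"fingers":0},{"dx":-6,"dy":0,"dz":-14,"rx":0,"ry":0,"rz":0,"fingers":0}]'
python3 - <<'E'
from fit6 import *
import ov
grab('wrist','w5');grab('top','t5')
print(arm.sense()['eef_pos'])
a=cv2.imread('pics/w5.png'); cv2.imwrite('pics/w5z.png',cv2.resize(a[0:200,160:360],None,fx=3,fy=3,interpolation=cv2.INTER_CUBIC))
a=cv2.imread('pics/t5.png'); cv2.imwrite('pics/t5z.png',cv2.resize(a[160:245,205:295],None,fx=7,fy=7,interpolation=cv2.INTER_CUBIC))
E
```

```text
time: 5.17
eef_pos: [0.4278, -0.0235, 0.1873]
tcp_rot: [3.123, 0.326, 0.007]
ft_force: [0.3, 1.3, 0.2]
gripper_width: 0.0003
[ 0.42683362 -0.02299566  0.18489762]
```

View pics/w5z.png

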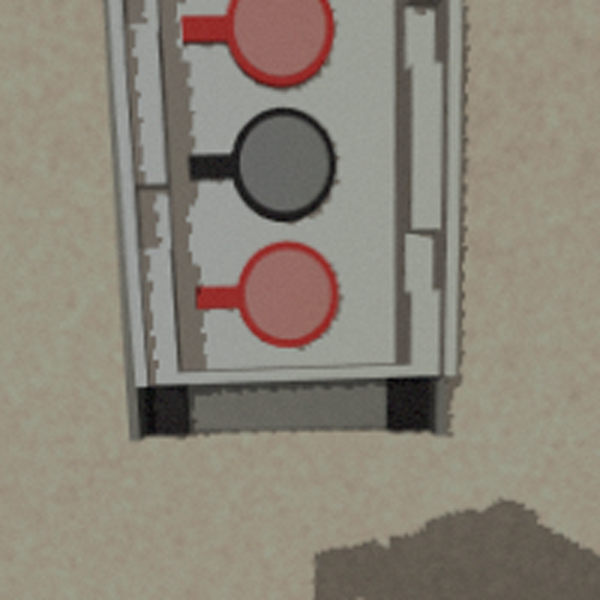

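View pics/t5z.png

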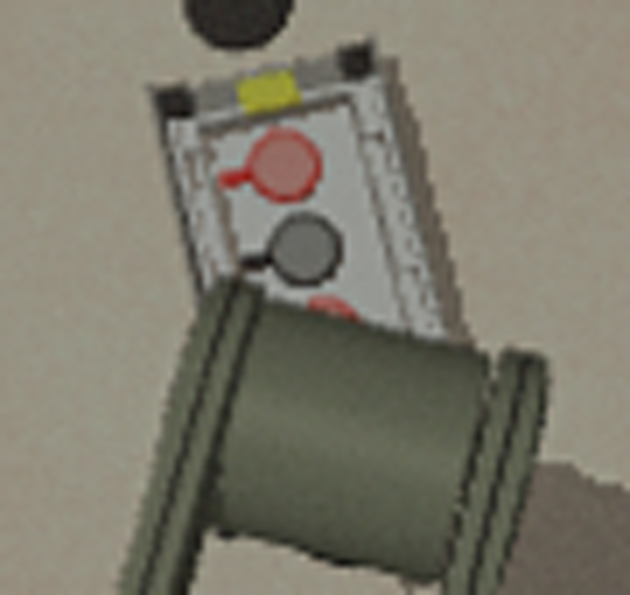

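```bash
python3 - <<'E'
from h import *
a=cv2.imread('pics/w5.png')
for k,(x,y,w,h) in enumerate([(190,0,130,80),(190,70,130,80)]):
  b=cv2.resize(a[y:y+h,x:x+w],None,fx=6,fy=6,interpolation=cv2.INTER_CUBIC); b=np.clip((b/255.)**.6*255,0,255).astype(np.uint8); cv2.imwrite(f'pics/r{k}.png',b)
E
```

```text
(no output)
```

View pics/r0.png

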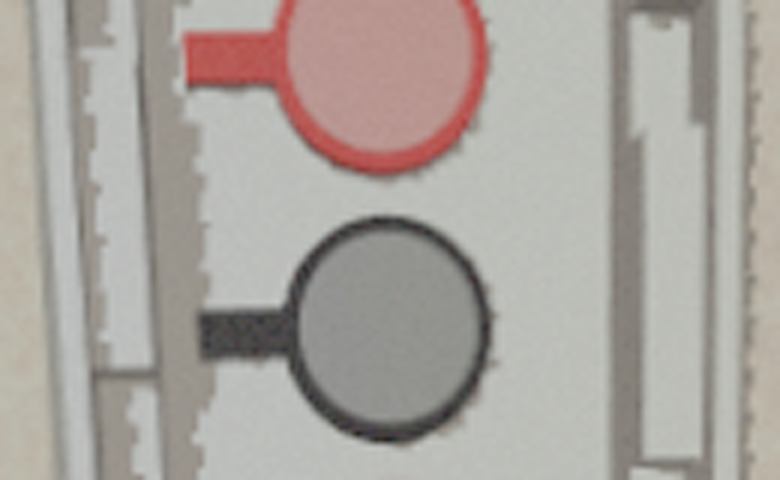

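View pics/r1.png

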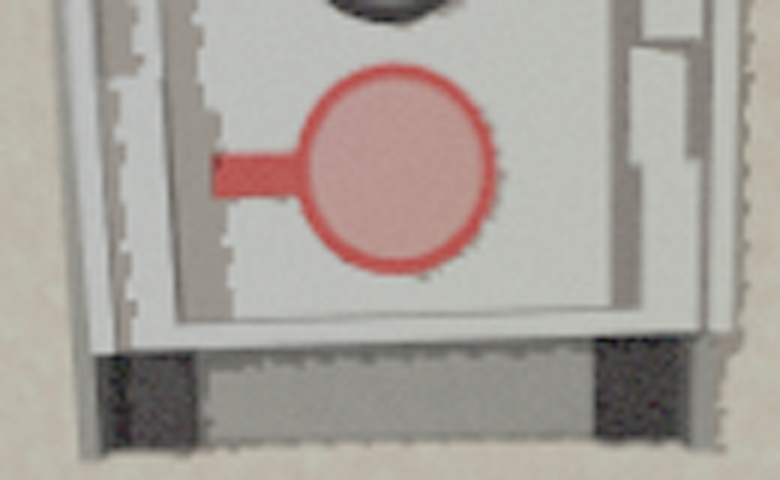

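```bash
python3 - <<'E'
from fit6 import *
def U(o,f): return lambda x,y:(o[0]+(x+.5)/f-.5,o[1]+(y+.5)/f-.5)
a=U((190,0),6);b=U((190,70),6);t=U((205,160),7)
z=.042;w=load('w5');T=load('t5')
M=[(-.01,.041,z),(-.01,.051,z),(.038,.051,z),(.026,-.051,z),(.026,-.041,z),(-.026,-.041,z),(-.026,-.051,z),(-.03,.051,z),(-.046,-.051,z),(-.046,-.041,z),(-.075,-.051,z),(-.075,.055,.05),(-.075,-.055,.05)]
uv=[a(153,370),a(95,370),a(78,45),a(702,125),a(642,130),a(642,460),a(700,460),b(105,78),b(700,158),b(638,161),b(698,332),b(91,355),b(733,331)]
v,r=fit6([(w,uv,M,1)]); print('tray',v.round(4),np.degrees(v[3:]).round(2)); print(r.reshape(-1,2).round(1).tolist())
Mb=[(-.1,.057,.03),(-.1,.041,.03),(-.1,-.041,.03),(-.1,-.057,.03),(-.1,.061,.046),(-.1,-.061,.046)]
ub=[b(106,447),b(197,444),b(597,439),b(688,437),b(85,457),b(712,448)]
p,r=fitrect([(w,ub,Mb)],0,0,[.56,.01,.2]);print('base w',p.round(4),r.reshape(-1,2).round(1).tolist())
ut=[t(150,88),t(373,40)];Mt=[(.1,.061,.046),(.1,-.061,.046)]
p,r=fitrect([(w,ub,Mb),(T,ut,Mt)],0,0,[.56,.01,.2]);print('base wt',p.round(4),r.reshape(-1,2).round(1).tolist())
E
```

```text
tray [0.5575 0.0073 0.0232 0.239  0.0019 0.0872] [13.69  0.11  5.  ]
[[0.3, -0.4], [-0.2, -0.2], [-0.8, 0.7], [0.2, 0.6], [0.3, -0.4], [0.2, 0.0], [0.0, -0.1], [-0.5, -0.2], [-0.2, 0.4], [0.8, 0.1], [-0.3, -0.3], [0.5, -0.3], [-0.3, 0.0]]
base w [0.5615 0.0062 0.2227] [[1.4, -0.0], [-0.6, 0.2], [0.7, 0.0], [-1.2, 0.2], [-0.9, -0.1], [0.7, -0.2]]
base wt [0.5613 0.0066 0.2265] [[1.3, 0.2], [-0.6, 0.4], [0.7, -0.1], [-1.3, 0.1], [-1.0, 0.1], [0.6, -0.4], [-0.1, -0.1], [0.9, -0.8]]
```

```bash
python3 - <<'E'
from fit6 import *
def U(o,f): return lambda x,y:(o[0]+(x+.5)/f-.5,o[1]+(y+.5)/f-.5)
T=U((195,0),4.2);c=load('w1');z=.042
M=[(-.01,.041,z),(-.01,.051,z),(-.03,.051,z),(-.03,.041,z),(.046,-.041,z),(.026,-.051,z),(-.026,-.041,z),(-.026,-.051,z),(-.046,-.051,z),(-.075,.055,.05),(-.075,-.055,.05),(-.075,-.051,z)]
uv=[T(120,272),T(84,273),T(91,352),T(126,355),T(443,27),T(488,100),T(446,330),T(486,333),T(483,410),T(79,541),T(503,531),T(484,533)]
v,r=fit6([(c,uv,M,1)]); print('tray',v.round(4),np.degrees(v[3:]).round(2)); print(r.reshape(-1,2).round(1).tolist())
b=U((190,70),6);w=load('w5')
Mb=[(-.1,.057,.03),(-.1,.041,.03),(-.1,-.041,.03),(-.1,-.057,.03),(-.1,.061,.046),(-.1,-.061,.046)]
ub=[b(106,447),b(197,444),b(597,439),b(688,437),b(85,457),b(712,448)]
def f(v): return (proj(w,R.from_euler('ZYX',[v[3],0,v[4]]).apply(Mb)+v[:3])-ub).ravel()
s=least_squares(f,[.56,.01,0,.22,0]);print(s.x.round(4),np.degrees(s.x[4]),f(s.x).round(2))
E
```

```text
tray [ 0.5405  0.0021  0.0255  0.2283  0.0292 -0.0011] [13.08  1.67 -0.06]
[[0.4, 0.2], [-0.5, 0.3], [-1.1, 1.3], [-0.1, 0.3], [1.2, -1.3], [0.1, 2.2], [0.2, 0.3], [-0.0, -0.6], [0.4, 0.5], [-0.5, -0.7], [0.2, -1.0], [-0.4, -1.5]]
[ 5.614e-01  6.500e-03 -2.000e-04  2.209e-01  1.720e-02] 0.9837716051562431 [ 1.3  -0.04 -0.59  0.22  0.66  0.03 -1.36  0.21 -0.76 -0.15  0.74 -0.25]
```

```bash
python3 - <<'E'
from h import *
c=grab('scene','s5'); p=arm.sense()['eef_pos']; print(p,proj(c,p))
w=load('w5'); print(proj(w,p))
u=proj(c,p)[0].astype(int); a=cv2.imread('pics/s5.png'); x,y=u-[40,40]; b=cv2.resize(a[y:y+80,x:x+80],None,fx=7,fy=7,interpolation=cv2.INTER_CUBIC)
q=(proj(c,p)[0]-[x,y]+.5)*7; cv2.circle(b,tuple(int(i) for i in q),3,(0,0,255),-1); cv2.imwrite('pics/s5z.png',b)
E
```

```text
[ 0.42660843 -0.02290126  0.18431339] [[238.77594593 148.60991975]]
[[255.60457155 222.52946236]]
```

View pics/s5z.png

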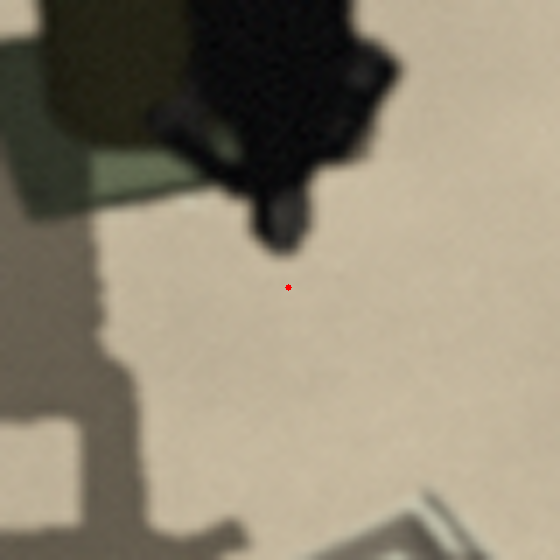

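The wrist fit shows the tray rolled about 4.5°. Its right lugs have dropped but the left ones are still up. The finger passed over the wall top, so the real tips seem to sit higher than the reported TCP. I'll check the tip height with a gentle touch on the bare desk.

```bash
python3 -m jog '[{"dx":-1,"dy":0,"dz":8,"rx":0,"ry":0,"rz":0,"fingers":0},{"dx":-1,"dy":0,"dz":15.5,"rx":0,"ry":0,"rz":0,"fingers":0},{"dx":-1,"dy":0,"dz":15.5,"rx":0,"ry":0,"rz":0,"fingers":0},{"dx":-1,"dy":0,"dz":15.5,"rx":0,"ry":0,"rz":0,"fingers":0},{"dx":-1,"dy":0,"dz":15.5,"rx":0,"ry":0,"rz":0,"fingers":0},{"dx":-1,"dy":0,"dz":15.8,"rx":0,"ry":0,"rz":0,"fingers":0},{"dx":-1,"dy":0,"dz":16.0,"rx":0,"ry":0,"rz":0,"fingers":0}]'
python3 -c "
from h import *
grab('scene','s6');c=grab('wrist','w6');p=arm.sense()['eef_pos'];print(p,proj(c,p),proj(load('s6'),p))
a=cv2.imread('pics/s6.png');cv2.imwrite('pics/s6z.png',cv2.resize(a[110:220,180:300],None,fx=5,fy=5,interpolation=cv2.INTER_CUBIC))"
```

```text
time: 5.9
eef_pos: [0.4186, -0.0254, 0.026]
tcp_rot: [3.124, 0.327, 0.002]
ft_force: [0.9, -0.8, 0.5]
gripper_width: -0.0
[ 0.41954208 -0.02571381  0.0270213 ] [[257.14189565 222.80641392]] [[238.76262262 180.56174145]]
```

View pics/s6z.png

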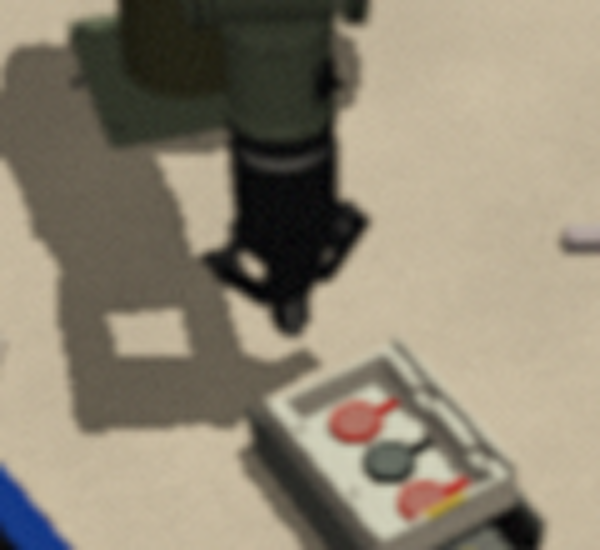

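```bash
python3 -m jog '[{"dx":0,"dy":0,"dz":0.5,"rx":0,"ry":0,"rz":0,"fingers":0},{"dx":0,"dy":0,"dz":1.0,"rx":0,"ry":0,"rz":0,"fingers":0},{"dx":0,"dy":0,"dz":1.5,"rx":0,"ry":0,"rz":0,"fingers":0},{"dx":0,"dy":0,"dz":2.0,"rx":0,"ry":0,"rz":0,"fingers":0}]'
python3 -m jog '[{"dx":0,"dy":0,"dz":0.3,"rx":0,"ry":0,"rz":0,"fingers":0},{"dx":0,"dy":0,"dz":0.6,"rx":0,"ry":0,"rz":0,"fingers":0}]'
```

```text
time: 6.33
eef_pos: [0.4178, -0.0253, 0.0054]
tcp_rot: [3.124, 0.327, 0.002]
ft_force: [-0.5, -0.3, 0.7]
gripper_width: 0.0003
time: 6.5
eef_pos: [0.4171, -0.0251, -0.0011]
tcp_rot: [-3.124, -0.327, 0.001]
ft_force: [-0.8, 0.5, 0.1]
gripper_width: 0.0002
```

```bash
python3 -m jog '[{"dx":0,"dy":0,"dz":0.3,"rx":0,"ry":0,"rz":0,"fingers":0},{"dx":0,"dy":0,"dz":0.6,"rx":0,"ry":0,"rz":0,"fingers":0},{"dx":0,"dy":0,"dz":0.9,"rx":0,"ry":0,"rz":0,"fingers":0}]'
python3 -m jog '[{"dx":0,"dy":0,"dz":0.3,"rx":0,"ry":0,"rz":0,"fingers":0}]'
python3 -m jog '[{"dx":0,"dy":0,"dz":0.2,"rx":0,"ry":0,"rz":0,"fingers":0}]'
```

```text
time: 6.75
eef_pos: [0.4174, -0.0252, -0.0099]
tcp_rot: [-3.125, -0.327, 0.0]
ft_force: [0.6, -0.1, 0.6]
gripper_width: -0.0
time: 6.83
eef_pos: [0.4174, -0.0252, -0.0129]
tcp_rot: [3.125, 0.327, 0.0]
ft_force: [0.0, 0.9, 0.1]
gripper_width: 0.0002
time: 6.92
eef_pos: [0.4172, -0.0252, -0.015]
tcp_rot: [-3.124, -0.327, 0.001]
ft_force: [-0.6, 0.4, -0.1]
gripper_width: 0.0004
```

```bash
for i in 1 2 3; do echo; done; python3 -m jog '[{"dx":0,"dy":0,"dz":0.2,"rx":0,"ry":0,"rz":0,"fingers":0}]'; python3 -m jog '[{"dx":0,"dy":0,"dz":0.2,"rx":0,"ry":0,"rz":0,"fingers":0}]'
```

```text
time: 7.0
eef_pos: [0.4174, -0.0252, -0.0169]
tcp_rot: [-3.125, -0.327, 0.0]
ft_force: [0.4, -0.1, 0.2]
gripper_width: -0.0003
time: 7.08
eef_pos: [0.4175, -0.0252, -0.0188]
tcp_rot: [3.125, 0.327, 0.0]
ft_force: [0.4, 0.6, -0.2]
gripper_width: 0.0002
```

```bash
python3 -m jog '[{"dx":0,"dy":0,"dz":0.2,"rx":0,"ry":0,"rz":0,"fingers":0}]'; python3 -m jog '[{"dx":0,"dy":0,"dz":0.15,"rx":0,"ry":0,"rz":0,"fingers":0}]';python3 -c "
from h import *
grab('scene','s7');c=grab('wrist','w7')
a=cv2.imread('pics/s7.png');cv2.imwrite('pics/s7z.png',cv2.resize(a[110:220,180:300],None,fx=5,fy=5,interpolation=cv2.INTER_CUBIC))"
```

```text
time: 7.17
eef_pos: [0.4175, -0.0252, -0.0207]
tcp_rot: [3.125, 0.327, 0.0]
ft_force: [1.0, 0.4, -0.1]
gripper_width: -0.0002
time: 7.25
eef_pos: [0.4174, -0.0252, -0.0223]
tcp_rot: [-3.125, -0.327, 0.0]
ft_force: [0.4, 0.4, -0.1]
gripper_width: 0.0002
```

View pics/s7z.png

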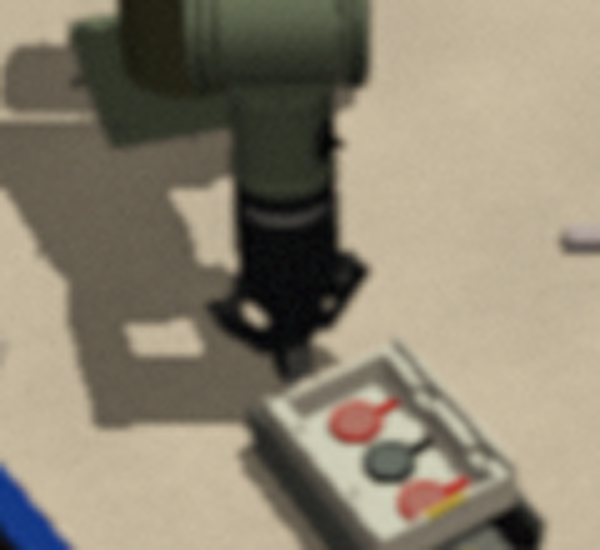

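View pics/w7.png

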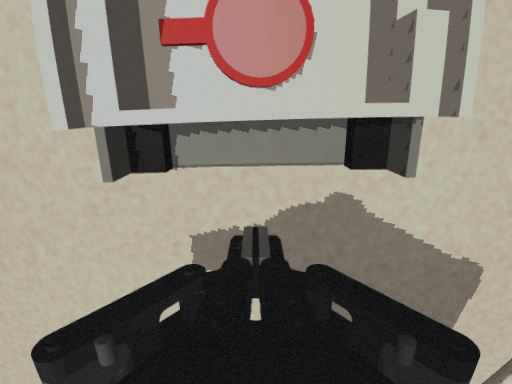

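```bash
python3 -m jog '[{"dx":0,"dy":0,"dz":0.15,"rx":0,"ry":0,"rz":0,"fingers":0}]'; python3 -m jog '[{"dx":0,"dy":0,"dz":0.15,"rx":0,"ry":0,"rz":0,"fingers":0}]'; python3 -c "
from h import *
print(arm.grasp_offset,[k for k in dir(arm) if k[0]!='_'])"
```

```text
time: 7.43
eef_pos: [0.4176, -0.0253, -0.0235]
tcp_rot: [3.124, 0.327, 0.001]
ft_force: [-0.1, -0.1, 0.3]
gripper_width: -0.0001
time: 7.52
eef_pos: [0.4177, -0.0253, -0.0249]
tcp_rot: [3.124, 0.327, 0.001]
ft_force: [-3.9, -0.1, 25.0]
gripper_width: 0.0001
0.0187 ['MotionError', 'grasp_offset', 'sense']
```

Contact came at TCP z ≈ -0.024, so the real finger tips are 24 mm behind the reported TCP. From here I'll take true tip z = TCP z + 24 mm. I'll lift, then push the left part of the wall at the proper height.

```bash
python3 -m jog '[{"dx":0,"dy":0,"dz":-2.3,"rx":0,"ry":0,"rz":0,"fingers":0},{"dx":0,"dy":0,"dz":-4.7,"rx":0,"ry":0,"rz":0,"fingers":0},{"dx":1.4,"dy":-0.9,"dz":-4.7,"rx":0,"ry":0,"rz":-0.9,"fingers":0},{"dx":2.8,"dy":-1.9,"dz":-4.7,"rx":0,"ry":0,"rz":-0.9,"fingers":0},{"dx":4.2,"dy":-2.8,"dz":-4.7,"rx":0,"ry":0,"rz":-0.9,"fingers":0},{"dx":4.2,"dy":-2.8,"dz":-4.7,"rx":0,"ry":0,"rz":-0.9,"fingers":0}]'
python3 -c "
from h import *
grab('wrist','w8');print(arm.sense()['ft_force'])"
```

```text
time: 8.02
eef_pos: [0.4553, 0.0119, 0.0227]
tcp_rot: [3.121, 0.354, 0.006]
ft_force: [0.1, 1.1, -0.3]
gripper_width: 0.0003
[-0.80497662 -0.33605803  0.21681114]
```

View pics/w8.png

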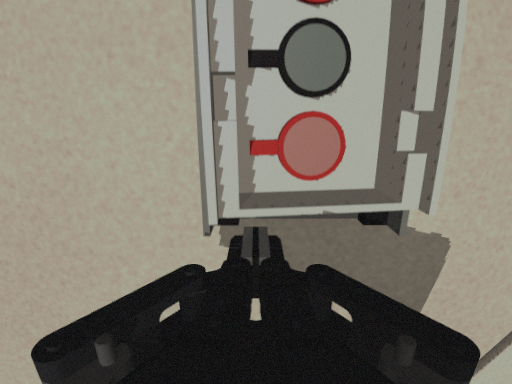

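```bash
python3 -m jog '[{"dx":0.4,"dy":0,"dz":0,"rx":0,"ry":0,"rz":0,"fingers":0},{"dx":0.8,"dy":0,"dz":0,"rx":0,"ry":0,"rz":0,"fingers":0},{"dx":1.1,"dy":0,"dz":0,"rx":0,"ry":0,"rz":0,"fingers":0},{"dx":1.3,"dy":0,"dz":0,"rx":0,"ry":0,"rz":0,"fingers":0}]'
python3 -m jog '[{"dx":0.2,"dy":0,"dz":0,"rx":0,"ry":0,"rz":0,"fingers":0},{"dx":0.4,"dy":0,"dz":0,"rx":0,"ry":0,"rz":0,"fingers":0}]'
python3 -m jog '[{"dx":0.15,"dy":0,"dz":0,"rx":0,"ry":0,"rz":0,"fingers":0}]'
```

```text
time: 8.4
eef_pos: [0.4655, 0.0134, 0.0218]
tcp_rot: [3.122, 0.35, -0.0]
ft_force: [0.2, 0.4, 0.4]
gripper_width: 0.0001
time: 8.57
eef_pos: [0.4691, 0.0145, 0.0218]
tcp_rot: [-3.122, -0.351, 0.001]
ft_force: [-1.1, 0.3, 0.5]
gripper_width: 0.0
time: 8.65
eef_pos: [0.4702, 0.0149, 0.0216]
tcp_rot: [-3.122, -0.351, 0.002]
ft_force: [-2.5, -0.2, 1.4]
gripper_width: -0.0003
```

```bash
python3 -m jog '[{"dx":0.15,"dy":0,"dz":0,"rx":0,"ry":0,"rz":0,"fingers":0}]'; python3 -m jog '[{"dx":0.15,"dy":0,"dz":0,"rx":0,"ry":0,"rz":0,"fingers":0}]'; python3 -m jog '[{"dx":0.15,"dy":0,"dz":0,"rx":0,"ry":0,"rz":0,"fingers":0}]'
python3 -c "
from h import *
grab('wrist','w9')"
```

```text
time: 8.73
eef_pos: [0.4709, 0.0153, 0.0216]
tcp_rot: [-3.122, -0.351, 0.005]
ft_force: [-3.8, -0.5, 2.8]
gripper_width: 0.0002
time: 8.82
eef_pos: [0.4724, 0.0157, 0.0216]
tcp_rot: [-3.121, -0.351, 0.004]
ft_force: [-3.5, -0.1, 1.5]
gripper_width: -0.0001
time: 8.9
eef_pos: [0.4733, 0.0159, 0.0215]
tcp_rot: [-3.122, -0.352, 0.006]
ft_force: [-8.8, -2.6, 6.5]
gripper_width: 0.0001
```

View pics/w9.png

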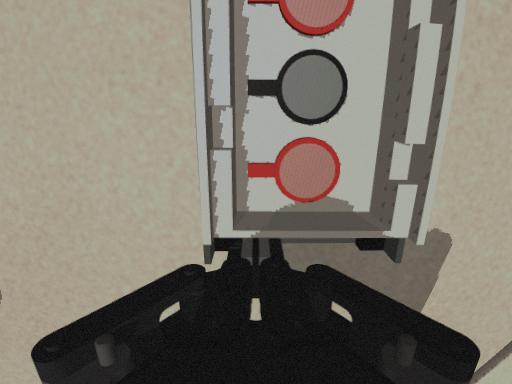

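```bash
python3 - <<'E'
from h import *
a=cv2.imread('pics/w9.png')
for k,(x,y,w,h) in enumerate([(185,0,150,130),(310,0,150,130),(185,130,150,140),(310,130,150,140)]):
  b=cv2.resize(a[y:y+h,x:x+w],None,fx=4,fy=4,interpolation=cv2.INTER_CUBIC); b=np.clip((b/255.)**.6*255,0,255).astype(np.uint8); cv2.imwrite(f'pics/x{k}.png',b)
E
```

```text
(no output)
```

View pics/x0.png

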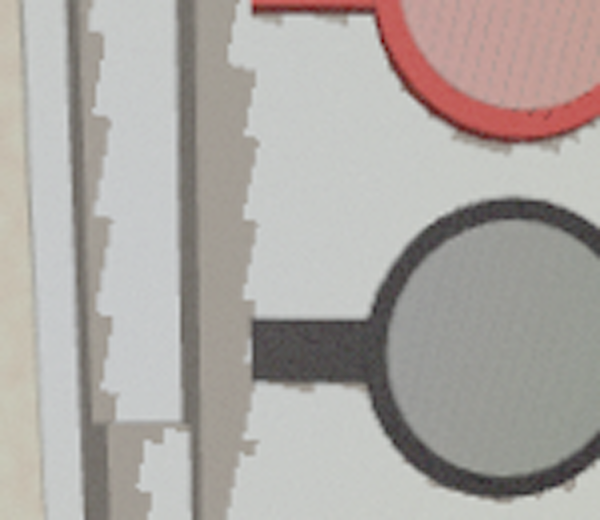

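View pics/x1.png

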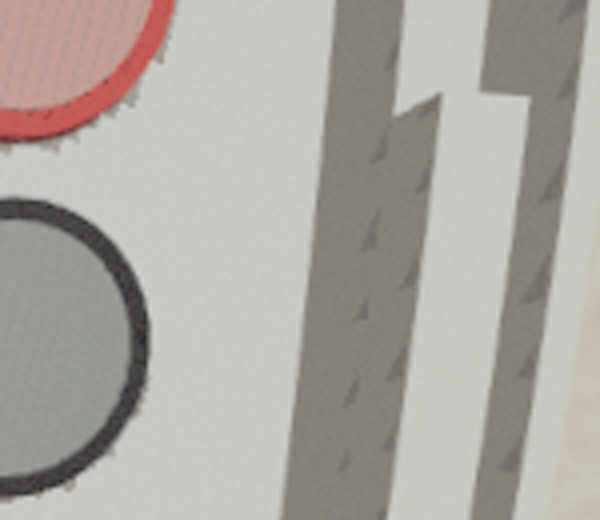

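View pics/x2.png

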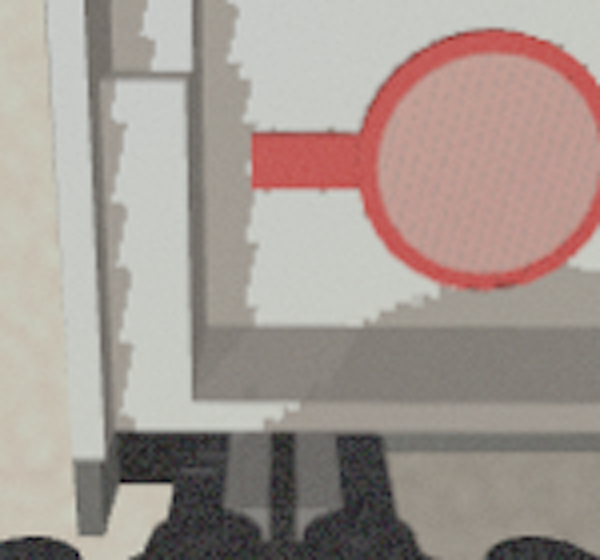

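View pics/x3.png

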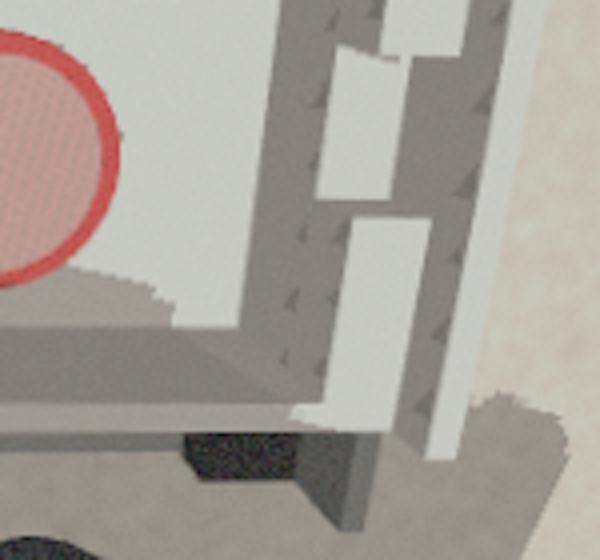

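```bash
python3 - <<'E'
from fit6 import *
def U(o,f=4): return lambda x,y:(o[0]+(x+.5)/f-.5,o[1]+(y+.5)/f-.5)
a=U((185,0));b=U((310,0));c=U((185,130));d=U((310,130));w=load('w9');z=.042
M=[(-.01,.041,z),(-.01,.051,z),(.026,-.041,z),(.026,-.051,z),(-.03,.041,z),(-.03,.051,z),(-.075,.051,z),(-.075,.055,.05),(-.026,-.051,z),(-.046,-.041,z),(-.046,-.051,z),(-.075,-.051,z),(-.075,-.055,.05)]
uv=[a(183,422),a(92,422),b(440,95),b(530,97),c(188,77),c(103,77),c(120,432),c(75,460),d(462,57),d(352,218),d(431,218),d(390,432),d(457,460)]
v,r=fit6([(w,uv,M,1)]); print('tray',v.round(4),np.degrees(v[3:]).round(2)); print(r.reshape(-1,2).round(1).tolist())
Mb=[(-.1,-.041,.03),(-.1,-.057,.03),(-.1,-.057,.046),(-.1,-.061,.046),(-.1,.057,.03),(-.1,.061,.046),(-.1,.057,.046)]
ub=[d(200,480),d(297,480),d(340,530),d(362,530),c(118,482),c(78,533),c(103,533)]
p,r=fitrect([(w,ub,Mb)],0,0,[.56,.01,.2]);print('base w',p.round(4),r.reshape(-1,2).round(1).tolist())
u=v[:2]-p[:2];print('tray in base',(u@[np.cos(p[2]),np.sin(p[2])]).round(4),(u@[-np.sin(p[2]),np.cos(p[2])]).round(4))
E
```

```text
tray [0.5619 0.0066 0.0202 0.2176 0.007  0.0026] [12.47  0.4   0.15]
[[0.3, 0.0], [0.8, -0.0], [0.6, -0.5], [-0.3, 0.6], [-0.3, 0.8], [-0.3, 0.7], [-1.0, -0.5], [-0.4, -0.3], [-0.6, -0.2], [0.6, -0.1], [0.2, 0.1], [0.5, -0.3], [-0.1, -0.3]]
base w [0.5616 0.0069 0.2225] [[0.7, 0.2], [-0.3, -0.0], [0.6, 0.2], [1.3, 0.1], [-0.6, -0.1], [-1.0, 0.1], [-0.7, 0.1]]
tray in base 0.0002 -0.0004
```

The tray is home: level, z ≈ 22 mm within error, and x/y within 0.5 mm of the base. Next I retreat and go to the cover.

```bash
python3 -m jog '[{"dx":-1.5,"dy":0,"dz":0,"rx":0,"ry":0,"rz":0,"fingers":0},{"dx":-3.5,"dy":0,"dz":-3,"rx":0,"ry":0,"rz":0,"fingers":0},{"dx":-4.5,"dy":1,"dz":-7,"rx":0,"ry":0,"rz":0,"fingers":8.5},{"dx":-6,"dy":4,"dz":-10,"rx":0,"ry":0,"rz":-2,"fingers":8.5},{"dx":-7,"dy":8,"dz":-12,"rx":0,"ry":0,"rz":-4,"fingers":8.5},{"dx":-8,"dy":12,"dz":-14,"rx":0,"ry":0,"rz":-5.9,"fingers":8.5},{"dx":-9,"dy":16,"dz":-16,"rx":0,"ry":0,"rz":-5.9,"fingers":8.5},{"dx":-9.6,"dy":20,"dz":-16,"rx":0,"ry":0,"rz":-5.9,"fingers":8.5}]'
python3 -c "
from h import *
c=grab('top','t10');a=cv2.imread('pics/t10.png');cv2.imwrite('pics/t10z.png',cv2.resize(a[155:235,220:350],None,fx=6,fy=6,interpolation=cv2.INTER_CUBIC))"
```

```text
time: 9.62
eef_pos: [0.4274, -0.1894, 0.1841]
tcp_rot: [3.094, 0.512, 0.011]
ft_force: [1.4, 0.4, 1.3]
gripper_width: 0.0725
```

View pics/t10z.png

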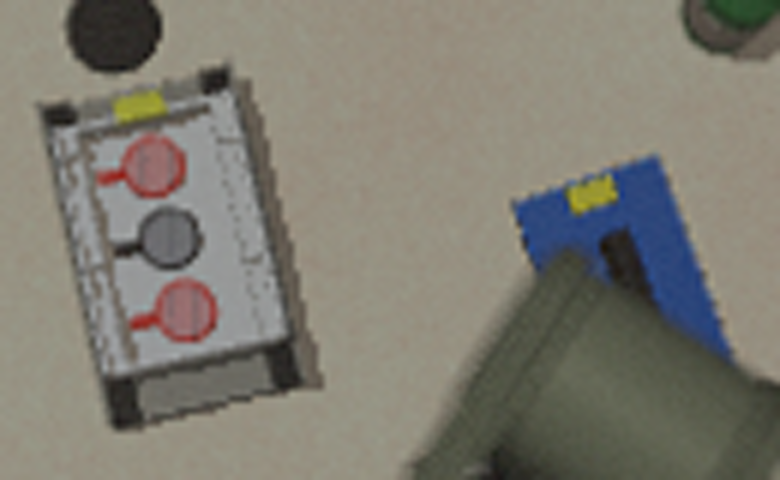

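```bash
python3 -m jog '[{"dx":-1.7,"dy":10.8,"dz":0,"rx":0,"ry":0,"rz":0,"fingers":8.5},{"dx":-1.7,"dy":10.8,"dz":0,"rx":0,"ry":0,"rz":0,"fingers":8.5},{"dx":-1.7,"dy":10.8,"dz":0,"rx":0,"ry":0,"rz":0,"fingers":8.5},{"dx":-1.7,"dy":10.8,"dz":0,"rx":0,"ry":0,"rz":0,"fingers":8.5},{"dx":-1.7,"dy":10.8,"dz":0,"rx":0,"ry":0,"rz":0,"fingers":8.5}]'
python3 -c "
from h import *
c=grab('wrist','w11');print(arm.sense()['eef_pos'],arm.sense()['q'])"
```

```text
time: 10.08
eef_pos: [0.4443, -0.2958, 0.1798]
tcp_rot: [3.1, 0.508, 0.001]
ft_force: [-0.5, 0.8, -0.3]
gripper_width: 0.0852
[ 0.44396246 -0.29436286  0.17965139] [-7.48403460e-01  1.41143865e-01  1.67498376e+00  6.07481603e-04
  1.32594305e+00  4.96052205e-01]
```

View pics/w11.png

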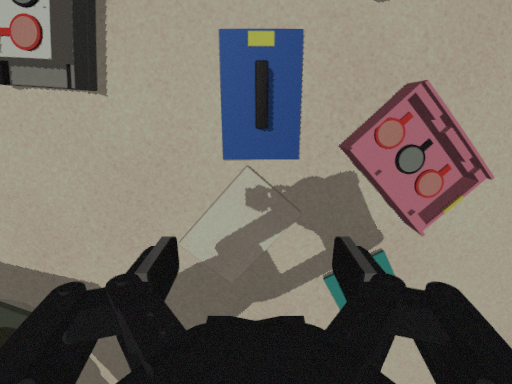

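```bash
python3 - <<'E'
from h import *
a=cv2.imread('pics/w11.png');b=cv2.resize(a[20:170,205:315],None,fx=4,fy=4,interpolation=cv2.INTER_CUBIC);cv2.imwrite('pics/w11z.png',np.clip((b/255.)**.6*255,0,255).astype(np.uint8))
E
```

View pics/w11z.png

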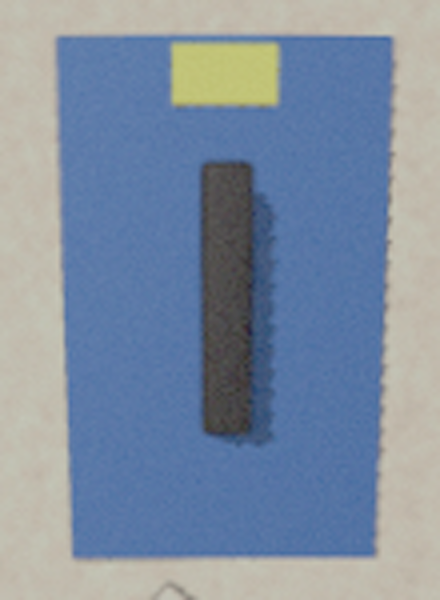

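```bash
python3 - <<'E'
from fit6 import *
U=lambda x,y:(205+(x+.5)/4-.5,20+(y+.5)/4-.5)
w=load('w11');h=.014
M=[(.075,.048,h),(.075,-.048,h),(-.075,-.048,h),(-.075,.048,h),(.035,.007,.05),(.035,-.007,.05)]
uv=[U(57,37),U(393,37),U(375,556),U(73,557),U(203,163),U(251,163)]
p,r=fitrect([(w,uv,M)],0,0,[.53,-.27,.33]);print(p.round(4),r.round(1))
v,r=fit6([(w,uv,M,1)],[.53,-.27,0,.33,0,0]);print(v.round(4),r.round(1))
s=arm.sense();Rm=R.from_rotvec(s['tcp_rot']).as_matrix();d=np.array([p[0],p[1],0])-s['eef_pos'];print(s['eef_pos'],(Rm.T@d).round(4),np.arctan2(Rm[1,0],Rm[0,0]))
E
```

```text
[ 0.5309 -0.2722  0.328 ] [-0.8 -0.4  0.6 -0.6  0.3  1.4 -0.4  1.3 -0.7 -0.5  1.  -0.5]
[ 0.5318 -0.2721 -0.0053  0.3278 -0.0079 -0.0034] [-0.1  0.2  0.1 -0.  -0.3  0.1  0.2 -0.  -0.7 -0.   0.8 -0.1]
[ 0.44396246 -0.29436286  0.17965139] [0.0894 0.007  0.1797] 0.32619315702186036
```

```bash
python3 -m jog '[{"dx":3,"dy":0.3,"dz":2,"rx":0,"ry":0,"rz":0,"fingers":4.5},{"dx":6,"dy":0.6,"dz":4,"rx":0,"ry":0,"rz":0,"fingers":4.5},{"dx":9,"dy":0.7,"dz":6,"rx":0,"ry":0,"rz":0,"fingers":4.5},{"dx":9,"dy":0.7,"dz":9,"rx":0,"ry":0,"rz":0,"fingers":4.5},{"dx":9,"dy":0.7,"dz":10.8,"rx":0,"ry":0,"rz":0,"fingers":4.5},{"dx":9,"dy":0.7,"dz":10.8,"rx":0,"ry":0,"rz":0,"fingers":4.5},{"dx":9,"dy":0.7,"dz":10.8,"rx":0,"ry":0,"rz":0,"fingers":4.5}]'
python3 -c "
from h import *
c=grab('wrist','w12');s=arm.sense();print(s['eef_pos'],s['gripper_width'])"
```

```text
time: 10.72
eef_pos: [0.5304, -0.2699, 0.0709]
tcp_rot: [-3.097, -0.514, 0.004]
ft_force: [-0.2, -0.7, 0.4]
gripper_width: 0.0448
[ 0.53165178 -0.27119818  0.07276909] 0.04460703930822453
```

View pics/w12.png

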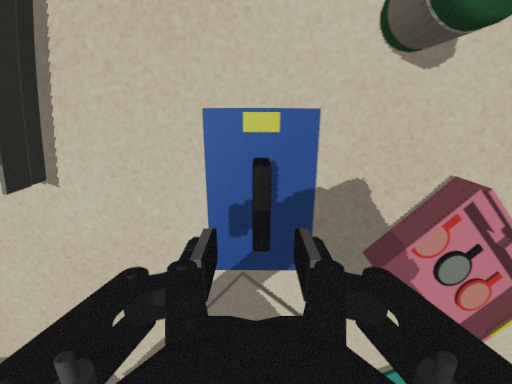

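```bash
python3 -c "
from h import *
c=load('w12');print(proj(c,[[.5315,-.272,z] for z in (.05,.073,.097,.115)]))"
```

```text
[[260.14651783 211.63738755]
 [260.66831932 223.93657622]
 [261.36813382 240.47096225]
 [262.04232509 256.44341919]]
```

```bash
python3 -m jog '[{"dx":0,"dy":0.15,"dz":2.5,"rx":0,"ry":0,"rz":0,"fingers":4.5},{"dx":0,"dy":0.15,"dz":5,"rx":0,"ry":0,"rz":0,"fingers":4.5},{"dx":0,"dy":0.15,"dz":6.5,"rx":0,"ry":0,"rz":0,"fingers":4.5},{"dx":0,"dy":0.15,"dz":7.2,"rx":0,"ry":0,"rz":0,"fingers":4.5},{"dx":0,"dy":0.15,"dz":7.2,"rx":0,"ry":0,"rz":0,"fingers":4.5}]'
python3 -c "
from h import *
c=grab('wrist','w13');s=arm.sense();print(s['eef_pos'],s['gripper_width'])"
```

```text
time: 11.18
eef_pos: [0.5316, -0.2734, 0.0002]
tcp_rot: [-3.099, -0.511, 0.0]
ft_force: [-0.7, 0.0, 0.4]
gripper_width: 0.0447
[ 0.53245643 -0.27397553  0.00134283] 0.045262744865416836
```

View pics/w13.png

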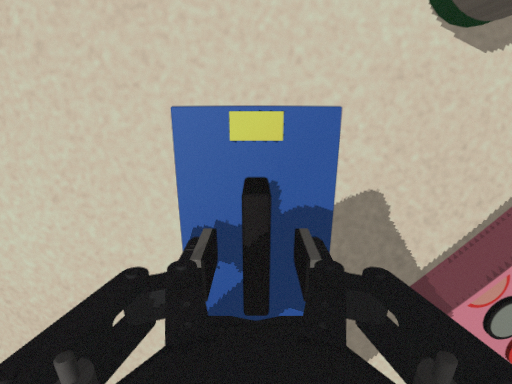

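The fingers straddle the handle, centred at column 256. Closing.

```bash
python3 -m jog '[{"dx":0,"dy":0,"dz":0,"rx":0,"ry":0,"rz":0,"fingers":0.5},{"dx":0,"dy":0,"dz":0,"rx":0,"ry":0,"rz":0,"fingers":0.5},{"dx":0,"dy":0,"dz":0,"rx":0,"ry":0,"rz":0,"fingers":0.5},{"dx":0,"dy":0,"dz":0,"rx":0,"ry":0,"rz":0,"fingers":0.5},{"dx":0,"dy":0,"dz":0,"rx":0,"ry":0,"rz":0,"fingers":0.5},{"dx":0,"dy":0,"dz":0,"rx":0,"ry":0,"rz":0,"fingers":0.5}]' 60
python3 -m jog '[{"dx":0,"dy":0,"dz":-0.5,"rx":0,"ry":0,"rz":0,"fingers":0.5},{"dx":0,"dy":0,"dz":-2,"rx":0,"ry":0,"rz":0,"fingers":0.5},{"dx":0,"dy":0,"dz":-4,"rx":0,"ry":0,"rz":0,"fingers":0.5},{"dx":0,"dy":0,"dz":-7,"rx":0,"ry":0,"rz":0,"fingers":0.5},{"dx":0,"dy":0,"dz":-10,"rx":0,"ry":0,"rz":0,"fingers":0.5},{"dx":0,"dy":0,"dz":-12,"rx":0,"ry":0,"rz":0,"fingers":0.5},{"dx":0,"dy":0,"dz":-12,"rx":0,"ry":0,"rz":0,"fingers":0.5},{"dx":0,"dy":0,"dz":-12,"rx":0,"ry":0,"rz":0,"fingers":0.5}]'
python3 -c "
from h import *
c=grab('wrist','w14');s=arm.sense();print(s['eef_pos'],s['gripper_width'],s['ft_force'],s['tcp_rot'])"
```

```text
time: 11.73
eef_pos: [0.5333, -0.2745, 0.0023]
tcp_rot: [3.097, 0.511, 0.004]
ft_force: [-0.7, 0.5, 6.8]
gripper_width: 0.0127
time: 12.4
eef_pos: [0.5324, -0.274, 0.121]
tcp_rot: [3.098, 0.511, 0.003]
ft_force: [-0.3, 1.0, -3.8]
gripper_width: 0.0127
[ 0.53097401 -0.27294861  0.11895825] 0.012708704625073857 [-0.19313653  0.17622874 -2.50185669] [-3.09836354e+00 -5.11303635e-01  2.11218482e-03]
```

View pics/w14.png

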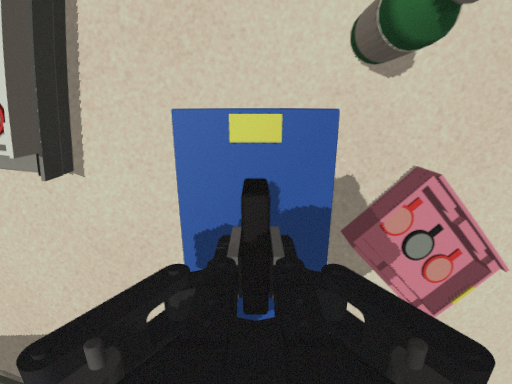

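```bash
python3 - <<'E'
from h import *
a=cv2.imread('pics/w14.png');b=cv2.resize(a[95:285,160:350],None,fx=3.1,fy=3.1,interpolation=cv2.INTER_CUBIC);cv2.imwrite('pics/w14z.png',np.clip((b/255.)**.5*255,0,255).astype(np.uint8))
E
```

```text
(no output)
```

View pics/w14z.png

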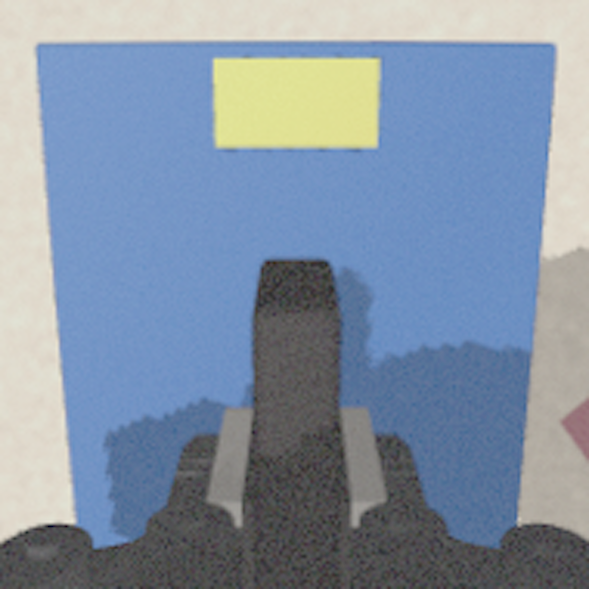

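```bash
cat > inhand.py <<'E'
from fit6 import *
U=lambda x,y:(160+(x+.5)/3.1-.5,95+(y+.5)/3.1-.5)
w=load('w14')
M=np.array([(.075,.048,-.011),(.075,-.048,-.011),(.035,.007,-.011),(.035,-.007,-.011),(.035,.007,.025),(.035,-.007,.025),(0,.048,-.011),(0,-.048,-.011)])
uv=np.array([U(37,45),U(555,45),U(262,262),U(329,262),U(253,310),U(339,310),U(74,500),U(521,500)])
def pts(v):
    m=M.copy(); m[6,0]=v[6]; m[7,0]=v[7]; return R.from_euler('ZYX',v[3:6]).apply(m)+v[:3]
f=lambda v:(proj(w,pts(v))-uv).ravel()
s=least_squares(f,[.531,-.273,.165,.328,0,0,-.02,-.02]);print(s.x.round(4),np.degrees(s.x[3:6]).round(2));print(f(s.x).reshape(-1,2).round(1).tolist())
E
python3 - <<'E'
from inhand import *
st=arm.sense();Rm=R.from_rotvec(st['tcp_rot']).as_matrix()
print(st['eef_pos'],'cover in tool',(Rm.T@(s.x[:3]-st['eef_pos'])).round(4),np.arctan2(Rm[1,0],Rm[0,0]).round(4))
E
```

```text
[ 0.5305 -0.2732  0.1418  0.3294  0.0166 -0.0043 -0.0177 -0.0178] [18.87  0.95 -0.25]
[[-0.3, 1.1], [0.3, 0.7], [-0.5, -0.9], [1.0, -1.0], [-0.9, 0.0], [0.8, -0.0], [-0.4, 0.0], [-0.0, -0.0]]
[ 0.53097401 -0.27294861  0.11895825] cover in tool [-0.0005  0.0001 -0.0228] 0.3271
```

The cover is gripped. In the tool frame its centre is (-0.5, 0.1, -22.8) mm, with no yaw error. Carrying it over the tray.

```bash
python3 -m jog '[{"dx":1,"dy":-2,"dz":-1,"rx":0,"ry":0,"rz":0.5,"fingers":0.5},{"dx":2.4,"dy":-5,"dz":-1,"rx":0,"ry":0,"rz":1.2,"fingers":0.5},{"dx":3.9,"dy":-8.2,"dz":-1,"rx":0,"ry":0,"rz":2,"fingers":0.5},{"dx":5.4,"dy":-11.5,"dz":-1,"rx":0,"ry":0,"rz":2.8,"fingers":0.5},{"dx":6.9,"dy":-14.8,"dz":-1,"rx":0,"ry":0,"rz":3.6,"fingers":0.5},{"dx":8.5,"dy":-18.1,"dz":-1,"rx":0,"ry":0,"rz":4.4,"fingers":0.5},{"dx":10,"dy":-21.3,"dz":-1,"rx":0,"ry":0,"rz":5.2,"fingers":0.5},{"dx":11.2,"dy":-23.8,"dz":-1,"rx":0,"ry":0,"rz":5.8,"fingers":0.5}]'
python3 -m jog '[{"dx":0.5,"dy":-1.1,"dz":0,"rx":0,"ry":0,"rz":0.3,"fingers":0.5},{"dx":0.7,"dy":-1.6,"dz":0,"rx":0,"ry":0,"rz":0.3,"fingers":0.5},{"dx":0.7,"dy":-1.6,"dz":0,"rx":0,"ry":0,"rz":0.3,"fingers":0.5},{"dx":0.7,"dy":-1.6,"dz":0,"rx":0,"ry":0,"rz":0.3,"fingers":0.5}]'
python3 -c "
from h import *
s=arm.sense();Rm=R.from_rotvec(s['tcp_rot']).as_matrix();print(s['eef_pos'],s['gripper_width'],s['ft_force'],np.arctan2(Rm[1,0],Rm[0,0]),(Rm.T@(np.array([.5625,.0069,.058])-s['eef_pos'])).round(4));print(Rm[:,2])
c=grab('wrist','w15')"
```

```text
time: 13.12
eef_pos: [0.5587, -0.009, 0.1266]
tcp_rot: [-3.119, -0.354, 0.01]
ft_force: [0.4, -0.8, -3.1]
gripper_width: 0.0128
time: 13.45
eef_pos: [0.5634, 0.0046, 0.1283]
tcp_rot: [-3.122, -0.346, 0.005]
ft_force: [-0.1, 0.8, -2.2]
gripper_width: 0.0129
[0.56339004 0.00455448 0.12829819] 0.012896637599990487 [-0.10063091  0.75217647 -2.22764592] 0.22089707659874158 [-0.0001 -0.0024  0.0703]
[-3.40558544e-03 -2.60813210e-04 -9.99994167e-01]
```

View pics/w15.png

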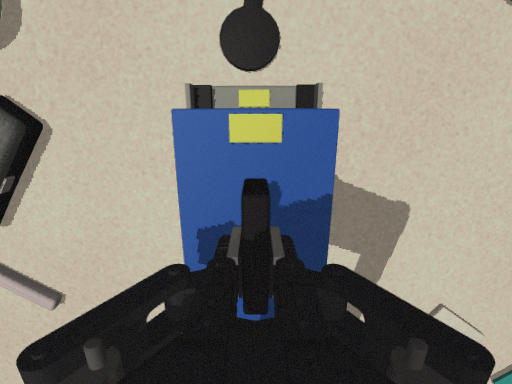

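```bash
python3 - <<'E'
from h import *
a=cv2.imread('pics/w15.png');b=cv2.resize(a[70:160,165:345],None,fx=4.4,fy=4.4,interpolation=cv2.INTER_CUBIC);cv2.imwrite('pics/w15z.png',np.clip((b/255.)**.5*255,0,255).astype(np.uint8))
E
```

```text
(no output)
```

View pics/w15z.png

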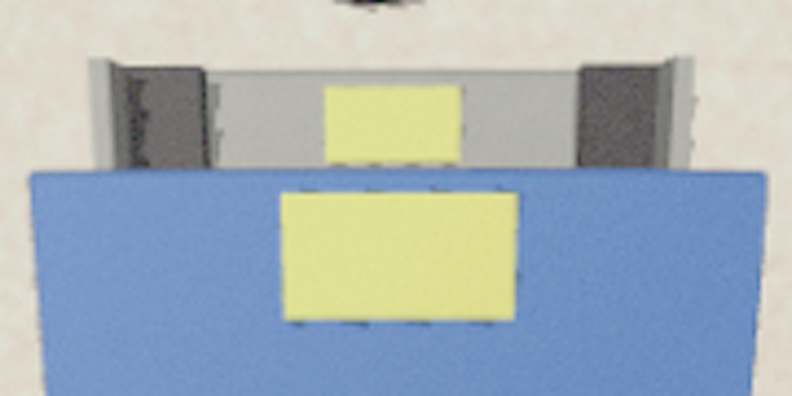

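```bash
python3 - <<'E'
from h import *
U=lambda x,y:(165+(x+.5)/4.4-.5,70+(y+.5)/4.4-.5)
w=load('w15')
M=[(.1,.061,.046),(.1,.057,.046),(.1,.041,.03),(.1,-.041,.03),(.1,-.057,.046),(.1,-.061,.046)]
uv=[U(89,58),U(112,59),U(206,67),U(580,66),U(672,56),U(693,56)]
p,r=fitrect([(w,uv,M)],0,0,[.56,.007,.22]);print(p.round(4),r.round(1))
# cover in hand
C=[(.075,.048,-.011),(.075,-.048,-.011)]
z=.1283+.0228
p2,r=fitrect([(w,[U(31,172),U(767,173)],[(a,b,c+z) for a,b,c in C])],0,0,[.56,.007,.22]);print(p2.round(4),r.round(1))
E
```

```text
[0.5601 0.006  0.2246] [-0.6  0.4 -1.3  0.  -1.6 -0.2  1.2 -0.3  1.3  0.2  1.   0.3]
[0.562  0.0054 0.2198] [-2.2  0.2  2.2  0.2]
```

```bash
python3 -m jog '[{"dx":-0.1,"dy":-0.15,"dz":2,"rx":0,"ry":0,"rz":-0.1,"fingers":0.5},{"dx":-0.1,"dy":-0.15,"dz":4,"rx":0,"ry":0,"rz":-0.1,"fingers":0.5},{"dx":-0.1,"dy":-0.15,"dz":5,"rx":0,"ry":0,"rz":-0.1,"fingers":0.5},{"dx":-0.1,"dy":-0.15,"dz":5.4,"rx":0,"ry":0,"rz":-0.1,"fingers":0.5},{"dx":-0.1,"dy":-0.15,"dz":5.4,"rx":0,"ry":0,"rz":-0.1,"fingers":0.5}]'
python3 -c "
from h import *
s=arm.sense();Rm=R.from_rotvec(s['tcp_rot']).as_matrix();print(s['eef_pos'],s['gripper_width'],s['ft_force'],np.arctan2(Rm[1,0],Rm[0,0]),(Rm.T@(np.array([.5613,.0066,.058])-s['eef_pos'])).round(4));print(Rm[:,2])
c=grab('wrist','w16')"
```

```text
time: 13.92
eef_pos: [0.5621, 0.0054, 0.0747]
tcp_rot: [-3.122, -0.346, 0.005]
ft_force: [-0.8, 0.9, -2.6]
gripper_width: 0.0126
[0.56211191 0.00543725 0.07466184] 0.012584622787905071 [-0.79051755  0.8839068  -2.589739  ] 0.22103272253955192 [-0.0005 -0.0013  0.0167]
[-3.14025183e-03  3.17270456e-04 -9.99995019e-01]
```

View pics/w16.png

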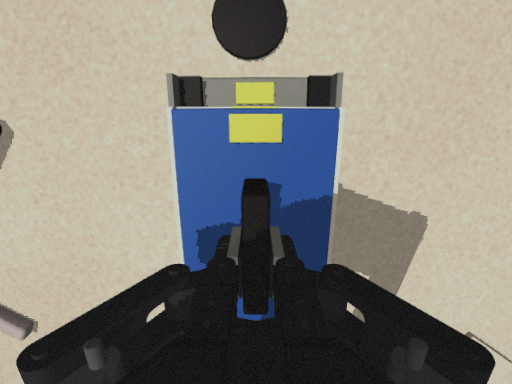

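```bash
python3 - <<'E'
from h import *
a=cv2.imread('pics/w16.png');b=cv2.resize(a[60:150,160:350],None,fx=4.2,fy=4.2,interpolation=cv2.INTER_CUBIC);cv2.imwrite('pics/w16z.png',np.clip((b/255.)**.7*255,0,255).astype(np.uint8))
b=cv2.resize(a[60:285,160:350],None,fx=3,fy=3,interpolation=cv2.INTER_CUBIC)[:600];cv2.imwrite('pics/w16y.png',np.clip((b/255.)**.7*255,0,255).astype(np.uint8))
E
```

```text
(no output)
```

View pics/w16z.png

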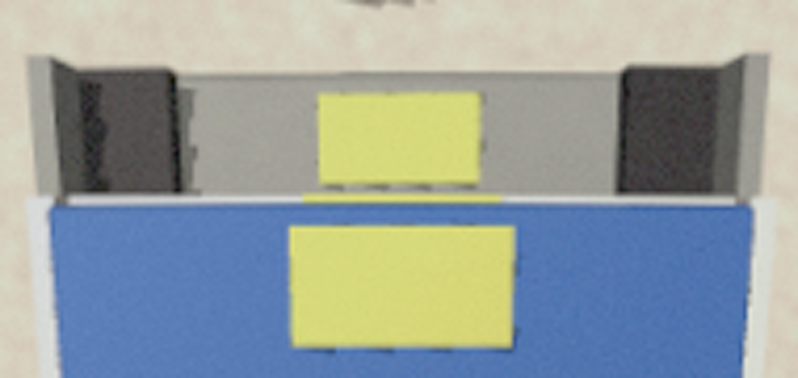

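View pics/w16y.png

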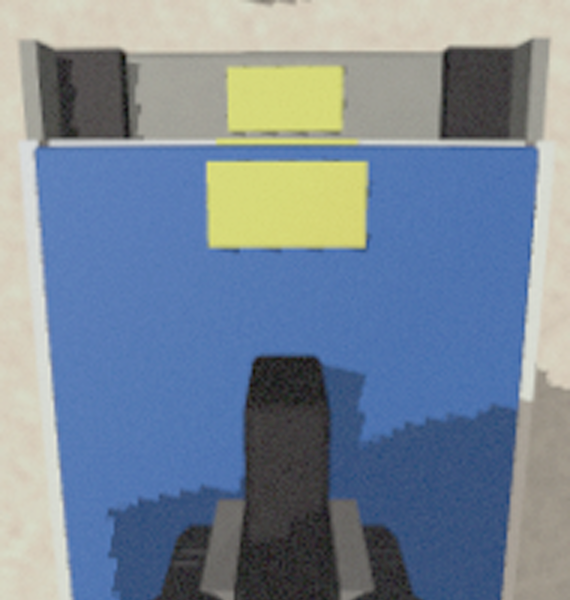

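```bash
python3 - <<'E'
from h import *
U=lambda x,y:(160+(x+.5)/4.2-.5,60+(y+.5)/4.2-.5)
w=load('w16'); e=np.array([np.cos(.222),np.sin(.222)])
s=arm.sense();t=s['eef_pos'][:2]@e
tray=unproj(w,U(402,193),.064)[0]; 
for zc in (.0975,.0995):
  c=unproj(w,U(402,205),zc-.011)[0]; print(zc,'tray centre along',tray[:2]@e-.075-t,'cover',c[:2]@e-.075-t)
b=unproj(w,U(402,60),.046)[0];print('base ctr',b[:2]@e-.1-t)
b=unproj(w,U(175,69),.03)[0];print('base ctr rim',b[:2]@e-.1-t)
E
```

```text
0.0975 tray centre along -0.00019253939839802836 cover -0.0022652875120376947
0.0995 tray centre along -0.00019253939839802836 cover -0.0022938946842291363
base ctr -0.003942788739190739
base ctr rim -0.003096468809345221
```

```bash
python3 -m jog '[{"dx":0.1,"dy":0,"dz":0.2,"rx":0,"ry":0,"rz":0,"fingers":0.5},{"dx":0.17,"dy":0,"dz":0.4,"rx":0,"ry":0,"rz":0,"fingers":0.5},{"dx":0.17,"dy":0,"dz":0.6,"rx":0,"ry":0,"rz":0,"fingers":0.5},{"dx":0.17,"dy":0,"dz":0.7,"rx":0,"ry":0,"rz":0,"fingers":0.5}]'
python3 -m jog '[{"dx":0,"dy":0,"dz":0.15,"rx":0,"ry":0,"rz":0,"fingers":0.5},{"dx":0,"dy":0,"dz":0.3,"rx":0,"ry":0,"rz":0,"fingers":0.5}]'
```

```text
time: 14.3
eef_pos: [0.5654, 0.0066, 0.0695]
tcp_rot: [3.122, 0.349, 0.001]
ft_force: [0.3, -0.5, -2.9]
gripper_width: 0.013
time: 14.47
eef_pos: [0.5651, 0.0066, 0.0662]
tcp_rot: [3.122, 0.349, 0.001]
ft_force: [-0.2, 0.2, -2.7]
gripper_width: 0.0127
```

```bash
python3 - <<'E'
from h import *
grab('wrist','w17');s=arm.sense();print(s['eef_pos'],s['ft_force'])
a=cv2.imread('pics/w17.png');b=cv2.resize(a[60:150,160:350],None,fx=4.2,fy=4.2,interpolation=cv2.INTER_CUBIC);cv2.imwrite('pics/w17z.png',np.clip((b/255.)**.7*255,0,255).astype(np.uint8))
E
```

```text
[0.56477223 0.00670891 0.06575905] [ 0.49366442 -0.07704052 -2.58904654]
```

View pics/w17z.png

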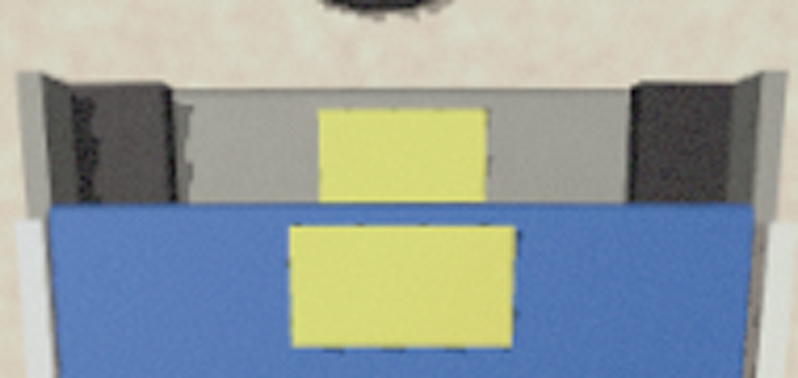

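```bash
python3 - <<'E'
from h import *
U=lambda x,y:(160+(x+.5)/4.2-.5,60+(y+.5)/4.2-.5)
e=np.array([np.cos(.222),np.sin(.222)]);n=np.array([-e[1],e[0]])
for im,rows,zt in (('w16',[(38,197),(763,197)],.0747),('w17',[(30,220),(780,221)],.0658)):
  w=load(im)
  ch=np.array([unproj(w,U(*r),.072)[0][:2] for r in rows]); c=unproj(w,U(402,205),zt+.0228-.011)[0][:2]
  cl=unproj(w,[U(51,206),U(752,206)],zt+.0118)[:,:2]
  print(im,'tray',(ch@e-.075).round(4),(ch@n).round(4),'cover',(cl@e-.075).round(4),(cl@n).round(4),'wall',unproj(w,U(402,193),.064)[0][:2]@e-.075)
E
```

```text
w16 tray [0.55   0.5499] [-0.0646 -0.1699] cover [0.5485 0.5484] [-0.0708 -0.164 ] wall 0.5504090320808858
w17 tray [0.5499 0.5498] [-0.0651 -0.1693] cover [0.5516 0.5517] [-0.0699 -0.1636] wall 0.5534055087354065
```

```bash
python3 -m jog '[{"dx":-0.1,"dy":0,"dz":-0.1,"rx":0,"ry":0,"rz":0,"fingers":0.5},{"dx":-0.17,"dy":0,"dz":-0.1,"rx":0,"ry":0,"rz":0,"fingers":0.5},{"dx":-0.17,"dy":0,"dz":0,"rx":0,"ry":0,"rz":0,"fingers":0.5}]'
python3 -m jog '[{"dx":0,"dy":0,"dz":0.15,"rx":0,"ry":0,"rz":0,"fingers":0.5},{"dx":0,"dy":0,"dz":0.3,"rx":0,"ry":0,"rz":0,"fingers":0.5}]'
python3 -m jog '[{"dx":0,"dy":0,"dz":0.1,"rx":0,"ry":0,"rz":0,"fingers":0.5}]'
```

```text
time: 14.77
eef_pos: [0.5635, 0.0062, 0.0665]
tcp_rot: [3.122, 0.349, 0.001]
ft_force: [0.5, 1.0, -2.1]
gripper_width: 0.0128
time: 14.93
eef_pos: [0.5634, 0.0062, 0.0631]
tcp_rot: [3.122, 0.349, 0.0]
ft_force: [-1.0, 0.2, -2.1]
gripper_width: 0.0128
time: 15.02
eef_pos: [0.5632, 0.0063, 0.0619]
tcp_rot: [-3.122, -0.349, 0.0]
ft_force: [-0.2, 0.1, -2.4]
gripper_width: 0.0129
```

```bash
python3 -m jog '[{"dx":0,"dy":0,"dz":0.1,"rx":0,"ry":0,"rz":0,"fingers":0.5},{"dx":0,"dy":0,"dz":0.2,"rx":0,"ry":0,"rz":0,"fingers":0.5}]'
python3 -m jog '[{"dx":0,"dy":0,"dz":0.1,"rx":0,"ry":0,"rz":0,"fingers":0.5}]'
python3 -m jog '[{"dx":0,"dy":0,"dz":0.1,"rx":0,"ry":0,"rz":0,"fingers":0.5}]'
```

```text
time: 15.18
eef_pos: [0.5633, 0.0062, 0.0599]
tcp_rot: [-3.122, -0.349, 0.0]
ft_force: [0.7, -1.1, -1.6]
gripper_width: 0.013
time: 15.27
eef_pos: [0.5634, 0.0062, 0.059]
tcp_rot: [-3.122, -0.349, 0.0]
ft_force: [-0.4, -0.2, -2.1]
gripper_width: 0.0126
time: 15.35
eef_pos: [0.5633, 0.0062, 0.0583]
tcp_rot: [-3.122, -0.349, 0.0]
ft_force: [-3.7, 0.2, 7.1]
gripper_width: 0.013
```

Contact came at TCP z = 0.0583, against 0.058 expected for home. I'll check pictures before letting go.

```bash
python3 - <<'E'
from h import *
grab('wrist','w18');grab('scene','s18')
a=cv2.imread('pics/w18.png');b=cv2.resize(a[60:285,160:350],None,fx=3,fy=3,interpolation=cv2.INTER_CUBIC)[:600];cv2.imwrite('pics/w18z.png',np.clip((b/255.)**.7*255,0,255).astype(np.uint8))
a=cv2.imread('pics/s18.png');cv2.imwrite('pics/s18z.png',cv2.resize(a[140:260,200:320],None,fx=5,fy=5,interpolation=cv2.INTER_CUBIC))
E
```

```text
(no output)
```

View pics/w18z.png

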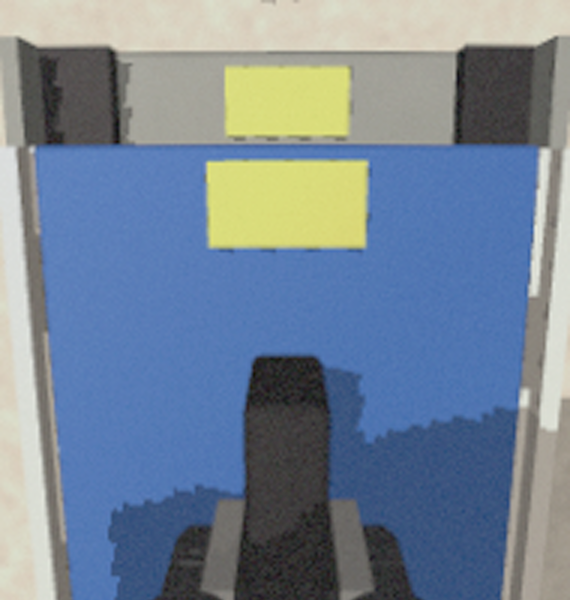

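View pics/s18z.png

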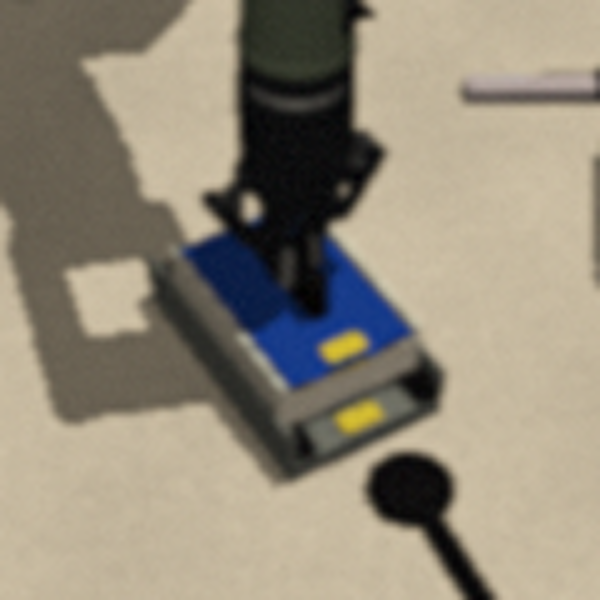

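The wrist view shows the plate flush inside the tray cheeks with equal margins, and the yellow marks aligned. I'll open the fingers to 4.5 cm gently, then rise straight up.

```bash
python3 -m jog '[{"dx":0,"dy":0,"dz":-0.05,"rx":0,"ry":0,"rz":0,"fingers":2},{"dx":0,"dy":0,"dz":-0.1,"rx":0,"ry":0,"rz":0,"fingers":3.5},{"dx":0,"dy":0,"dz":-0.1,"rx":0,"ry":0,"rz":0,"fingers":4},{"dx":0,"dy":0,"dz":-0.1,"rx":0,"ry":0,"rz":0,"fingers":4},{"dx":0,"dy":0,"dz":-0.1,"rx":0,"ry":0,"rz":0,"fingers":4}]'
python3 -m jog '[{"dx":0,"dy":0,"dz":-1,"rx":0,"ry":0,"rz":0,"fingers":4},{"dx":0,"dy":0,"dz":-3,"rx":0,"ry":0,"rz":0,"fingers":4},{"dx":0,"dy":0,"dz":-6,"rx":0,"ry":0,"rz":0,"fingers":4},{"dx":-3,"dy":0,"dz":-9,"rx":0,"ry":0,"rz":0,"fingers":4},{"dx":-6,"dy":0,"dz":-12,"rx":0,"ry":0,"rz":0,"fingers":4},{"dx":-9,"dy":0,"dz":-13,"rx":0,"ry":0,"rz":0,"fingers":4},{"dx":-10,"dy":0,"dz":-13,"rx":0,"ry":0,"rz":0,"fingers":4},{"dx":-10,"dy":0,"dz":-13,"rx":0,"ry":0,"rz":0,"fingers":4}]'
python3 - <<'E'
from h import *
grab('wrist','w19');grab('scene','s19');grab('top','t19')
print(arm.sense()['eef_pos'])
a=cv2.imread('pics/w19.png');b=cv2.resize(a[0:180,160:350],None,fx=3.3,fy=3.3,interpolation=cv2.INTER_CUBIC)[:600];cv2.imwrite('pics/w19z.png',np.clip((b/255.)**.7*255,0,255).astype(np.uint8))
a=cv2.imread('pics/s19.png');cv2.imwrite('pics/s19z.png',cv2.resize(a[140:260,200:320],None,fx=5,fy=5,interpolation=cv2.INTER_CUBIC))
E
```

```text
time: 15.87
eef_pos: [0.5636, 0.0062, 0.0594]
tcp_rot: [3.122, 0.349, 0.001]
ft_force: [-0.1, -0.2, -0.5]
gripper_width: 0.0399
time: 16.53
eef_pos: [0.4647, -0.0161, 0.1904]
tcp_rot: [3.122, 0.347, 0.003]
ft_force: [0.1, -0.1, -1.4]
gripper_width: 0.04
[ 0.46617193 -0.01564887  0.18850569]
```

View pics/w19z.png

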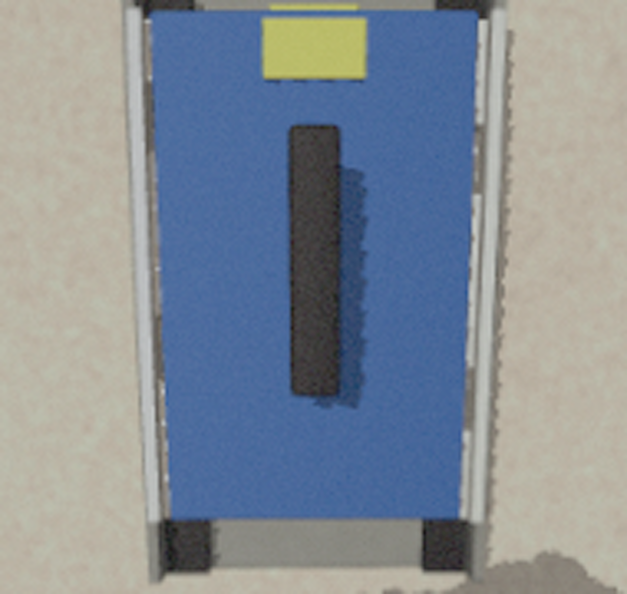

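View pics/s19z.png

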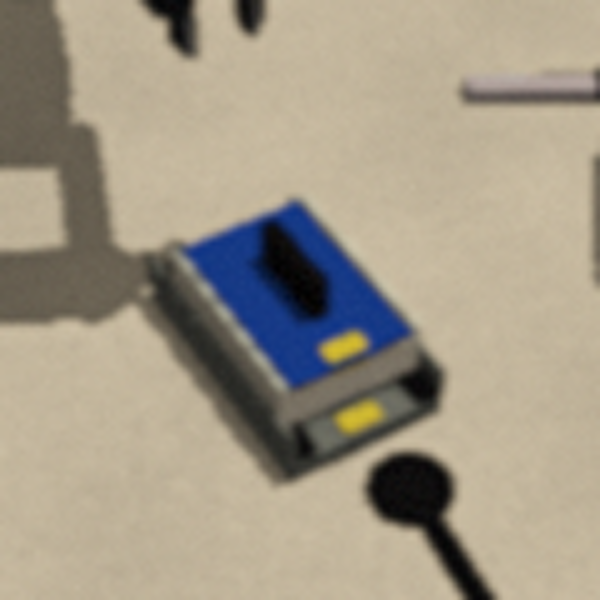

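View pics/t19.png

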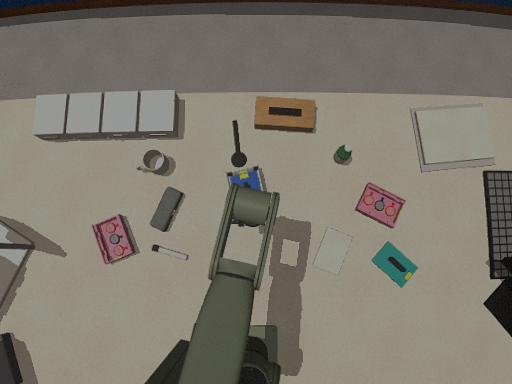

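```bash
python3 - <<'E'
from fit6 import *
U=lambda x,y:(160+(x+.5)/3.3-.5,(y+.5)/3.3-.5)
w=load('w19')
M=[(.075,.048,-.011),(.075,-.048,-.011),(-.075,-.048,-.011),(-.075,.048,-.011),(.035,.007,.025),(.035,-.007,.025)]
uv=[U(152,11),U(477,11),U(463,518),U(171,518),U(291,127),U(339,127)]
v,r=fit6([(w,uv,M,1)],[.56,.007,.08,.22,0,0]);print(v.round(4),np.degrees(v[3:]).round(2),r.round(1))
E
```

```text
[ 0.5624  0.0068  0.0771  0.2253 -0.0141 -0.0018] [12.91 -0.81 -0.1 ] [-0.4  0.4  0.6  0.  -0.8 -0.1  0.5  0.2 -0.8 -0.2  0.9 -0.3]
```

```bash
python3 -c "
from station import finish_job
print(finish_job())"
```

```text
the job is handed in; nothing more can be done
None
```

The tray is home in the base and the blue cover is seated on it. The yellow marks are at the same end and the gripper is clear. I handed the job in at about 17 s, and no verdict came back.

**Tray, first push:** it did not go cleanly. The real finger tips turned out to be about 24 mm behind the reported TCP, so the finger rode high on the wall and then passed over it. That left the tray rolled about 4–5°, with only its right-hand lugs down. The task said not to tip the tray, so this may count against the job.

**Tray, fix:** I found the offset by touching the bare desk, with a reading of 25 N, and corrected for it. I then pushed the left part of the near wall at the right height and the tray dropped in. The wrist-camera fit afterwards showed it level within 0.4° and within 0.5 mm of home in x and y. The height read 20 mm against 22 mm nominal.

**Cover:** I gripped it by the handle, lined it up on the tray edges in the wrist picture and lowered it in 1–2 mm steps. It passed the riding height with no contact and touched at the home height with about 7 N, and then I let go.

**Last checks:**
- **Cover position:** the fit put its centre at (0.562, 0.007), with roll 0.1° and pitch 0.8°.
- **Cover height:** it read 77 mm against 81 mm for home and 89 mm for riding on the rims. The same fit on the bare desk read about 5 mm low and 0.45° off in pitch, so I take the cover as fully home.
- **Measurement disagreements:** the cameras disagreed by up to about 5 mm. Two estimates of the cover's x position in the hand differed by about 2 mm, so I relied on comparing edges within one picture.
- **Other objects:** nothing else on the desk appears to have moved.

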